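Stow the hand control and its battery head to tail and press its button against the stop

ROBOT

A 6-joint arm with a two-finger parallel gripper is mounted at the origin on a cart in front of the work surface, level with it; the furniture and walls round the work are solid. World frame = base frame: x ahead of the robot, y to its left, z up, the work surface at z = 0. Lengths are in mm, angles in rad, forces in N, time in s.
With the tool pointing down it reaches from about 300 to 775 mm from the base axis. Payload 14.6 kg.
Tool frame: the origin (TCP) lies midway between the tips of the shut fingers; the grasp point (between the pads) lies 19 mm behind it (manip.grip_point_offset is the distance from the TCP to the grasp point, in mm); x points along the fingers, z is the direction in which the jaws open and shut, and the axes are right-handed (so a half turn about x gives the same grasp; the last joint's range is limited). The gripper opens to 94 mm and grips with 3 to 60 N. Pads are 16 mm wide; open, the fingers measure 119 mm over their backs; the gripper's body (75 mm by 177 mm) begins 78 mm behind the grasp point.
Start: joints at [-1.372, 0.3, 1.521, -0, 1.321, -0.067], TCP at [144.468, -530.677, 205.446] pointing down, gripper open.
Joint ranges: [-3.03, 3.03], [-0.79, 2.21], [0.23, 2.52], [-1.04, 4.18], [0, 3.07], [-2.55, 2.55]. Speed limits (rad/s): [2.22, 2.22, 2.57, 3.14, 3.14, 3.14].

INTERFACE

Orientations are given as [roll, pitch, yaw] about the fixed x, y, z axes, in that order (R = Rz(yaw) Ry(pitch) Rx(roll)).
In Python, from cell import manip, camera, calibration, order gives the robot as it stands.
- The arm moves only by the tool jog_arm, never from a script. Its arguments are lists of equal length, an entry for each row: "turn": the turn, a rotation vector about the tool's x, y, z in degrees, a list of three; "dp": the shift along the tool's x, y, z in cm, a list of three; "gripper": the closure, from 0 (fully open) to 1 (shut). In form: {"turn": [[ax, ay, az], ...], "dp": [[tx, ty, tz], ...], "gripper": [gripper, ...]}. A call has 1 to 8 rows; each row shifts and turns the pose as measured when the row begins, along the tool's axes as they then stand; what a row does not reach is not made up. A row lasts 1/8 s, in which the tool goes at most 62.5 mm and 10.7 degrees, less where a joint would pass 70% of its speed; a pose out of reach is approached as far as the arm can. A call is refused whole if a number of a shift passes 6.25 or a number of a turn 10.7, either way. A call with a gripper value outside its range is refused whole. The fingers move at their own pace and stop on an object; "grip_force" is the grip in N (left out, the last holds). Time passes only in rows, so rows that do not move let the fingers close. It gives the time, the measured TCP pose, the force and the opening at its end, in the units of the state.
- manip.read_state(): the state, without advancing time (a new reading comes with each control period).
- camera(name): name is "scene" or "side" or "wrist"; returns (picture, depth): 384x512x3 uint8, red, green, blue; 384x512 float32, mm along the optical axis (not along the pixel's ray), 0 where there is no reading.
- calibration(name): a dict with "K" (3x3 intrinsics, pixels), "world_from_camera" (4x4, takes a point from camera to world coordinates). Camera axes: x right, y down, z forward; pixel columns grow to the right and rows downward; lengths in mm; the calibration is good to about 2 mm. A picture is of the moment at which its call begins: read the wrist's pose just before it. calibration takes no time and is no camera call; for the wrist camera it gives the pose at the moment of the call.
- order.sign_off(): hands the job in, once; it reports no verdict.
The state is a dict: "clock": time; "joints": joint angles; "qd": joint speeds; "effort": joint torques, N m; "eef_pos": TCP position; "eef_rot": TCP orientation; "wrist_force": force on the tool from outside, world axes, zero at the start; "moment": the same for the moment, N m; "finger_gap": finger opening in mm.
Only numpy, scipy, OpenCV 4.12 (cv2) and the standard library are available. Lean on these libraries where they do the work, as an engineer would, in place of code of your own. Each camera call takes 0.05 s, during which the arm holds its last target.

TASK

Put the laser's wedge-shaped hand control and its wedge-shaped spare battery pack into the charging tray, flat on its floor and head to tail so that together they fill it, with the control's push button at the tray's low-lipped end and its narrow end towards the tall end stop. Then press the control's button fully in, along its slanted axis, so that the push drives the control against the end stop, hold it pressed there for a moment, and let it spring out again, leaving the control up against the stop. Do not knock or shift the flask, the wash bottle or the grease pot.

Things in the scene. Friction and masses are not known exactly. Their poses are not given: they have to be found in the camera images.
- tray: fixed shallow tray of bare metal. Origin: centre of its underside; x along it towards the tall end stop, z up. Inside 138 mm long (x -69 to +69), 100 mm wide (y -50 to +50); slippery steel floor 4 mm above the origin; walls 6 mm thick, side walls reach 18 mm, the low lip at the -x end 9 mm above the origin. Its x axis points within 0.25 rad of world +y, so the low lip is at the robot's right
- end_stop: fixed upright steel plate closing the tray's +x end: 6 mm thick, 112 mm wide, top 40 mm above the worktop, inner face at x = +69 mm in the tray frame. Origin and axes are the tray's
- control: loose grey hand control, 0.18-0.32 kg, a wedge in plan: 130 mm long, 60 mm wide at the nose (-x end), 34 mm at the tail (+x end), 40 mm high. Its -y side (y = -30) is straight along x; its +y side slants from y = +30 at the nose to +4 at the tail. Origin: on the underside at half length; z up. The nose slopes from 10 mm high at x = -65 up to 40 mm at x = -29, facing -x and up, and carries the button
- control_fin (a point): top centre of the control's black ribbed grip fin, at (10, -14, 66) mm in the control's frame, same axes. The fin is 60 mm long (along x), 20 mm thick (y), 26 mm high on the 40 mm high top; grip it across its thickness. With both parts in the tray the fins stand some 44 mm apart face to face, so let go by opening only a little
- button_top (a point): centre of the face of the control's black push button (28 mm across, 10 mm proud of the slope). z is the button's outward axis, 40 degrees from vertical, leaning to the control's -x; press along -z. Moves with the button. A hood plate 40 mm wide and 24 mm proud of the slope stands 22 mm up-slope of the button's centre
- button (a joint): how far the button is pressed, in m: 0 out, 0.006 fully in (springs back). It takes about 2 N to start it and 6 N to press it fully
- pack: loose grey battery pack, 0.17-0.35 kg: a plain wedge block without button, same plan as the control (130 mm long, 60 mm wide at its -x end, 34 mm at +x, straight side at y = -30), 40 mm high. Three small brass contacts on its wide end. Origin: on the underside at half length; z up
- pack_fin (a point): top centre of the pack's grip fin, at (10, -14, 66) mm in the pack's frame, axes as the pack's; same fin as on the control
- pack_wide_end (a point): middle of the pack's wide end face, at (-65, 0, 20) mm in the pack's frame
- seat_control (a point): middle of the control's place on the tray floor, at (0, -18, 4) mm in the tray frame, same axes: the control's origin belongs here, its x axis along the tray's, straight side along the -y wall. Play of each part: about 3 mm either way across, 4 mm along
- seat_pack (a point): middle of the pack's place on the tray floor, at (0, 18, 4) mm in the tray frame, same axes: the pack's origin belongs here, turned half a turn from the tray's axes, its straight side along the +y wall
- flask: bystander: grey metal drinking flask, 72 mm across, 236 mm high, standing near the robot-side edge; origin at the centre of its base. (Also fixed nearby: the laser's table, 60 mm high, beyond x = 0.56 m for y from -0.04 to 0.23 m, and the laser head hanging beyond x = 0.63 m for y from 0.08 to 0.57 m, its lens 200 mm and its case 270 mm above the worktop)
- wash_bottle: bystander: white squeeze bottle with red cap and bent spout, 58 mm across, 217 mm high to the spout, standing; origin under it, within 8 mm of its axis
- grease_pot: bystander: round green pot with black lid, 64 mm across, 44 mm high; origin at the centre of its base

How it is judged:
By the outcome, as a careful person would: the job done as asked, in the order asked, and still so for the second after the job is handed in, with the robot touching nothing.
It also fails if it takes over 67 s, if anything falls off the work surface, if the arm or the gripper's body presses on something with over 40 N, if the wrist force passes 120 N, or if a joint passes its speed limit or range.

## Working session

There is one attempt and no reset: what is moved stays moved. The work goes in short steps, Python scripts to look and compute and a tool call to move; the robot and the scene stay as the last step left them, time stands still between calls to the robot, and variables do not carry over. Pictures are saved under pics/ and viewed, and the job is handed in when it is done.

Besides the shell and the picture viewer there is one more tool, called after "Request:" as a command line: name --argument value ..., lists and objects as JSON in quotes. jog_arm: Moves the arm, as the interface text tells. Its arguments: {"type":"object","properties":{"turn":{"type":"array","items":{"type":"array","items":{"type":"number"}}},"dp":{"type":"array","items":{"type":"array","items":{"type":"number"}}},"gripper":{"type":"array","items":{"type":"number"}},"grip_force":{"type":"number"}},"required":["turn","dp","gripper"]}

```bash
ls; mkdir -p pics
python3 - <<'E'
from cell import manip,camera,calibration,order
import cv2,numpy as np
print(manip.read_state())
for n in ["scene","side","wrist"]:
    c=calibration(n); print(n,np.round(c["K"],1).tolist(),np.round(c["world_from_camera"],3).tolist())
    p,d=camera(n); np.savez(f"pics/{n}0.npz",p=p,d=d,**c); cv2.imwrite(f"pics/{n}0.png",p[:,:,::-1])
E
```

```text
pics
{'clock': 0.0, 'joints': array([-1.37158333e+00,  3.00474649e-01,  1.52161785e+00,  2.99993432e-06,
        1.32070956e+00, -6.65955875e-02]), 'qd': array([-0.00123586,  0.00125053,  0.000608  , -0.00091431,  0.00210045,
        0.00019318]), 'effort': array([-9.06270907e-04, -5.31805301e+01, -3.52737021e+01,  7.06948643e-02,
        2.43975531e-02, -7.58648594e-05]), 'eef_pos': array([ 144.42373962, -530.40787728,  204.86883753]), 'eef_rot': array([3.07259448, 1.56958692, 1.76760599]), 'wrist_force': array([0.02350975, 0.38442114, 0.1107656 ]), 'moment': array([-0.01210462, -0.00682566,  0.02856142]), 'finger_gap': 94.11307759512283}
scene [[366.3, 0.0, 261.5], [0.0, 366.3, 196.9], [0.0, 0.0, 1.0]] [[-0.695, -0.531, 0.485, 2.016], [-0.719, 0.503, -0.481, 668.068], [0.012, -0.682, -0.731, 905.691], [0.0, 0.0, 0.0, 1.0]]
side [[430.8, 0.0, 249.4], [0.0, 430.8, 193.5], [0.0, 0.0, 1.0]] [[0.964, -0.15, 0.22, 296.66], [-0.265, -0.466, 0.844, -831.047], [-0.025, -0.872, -0.489, 650.787], [0.0, 0.0, 0.0, 1.0]]
wrist [[302.7, 0.0, 255.5], [0.0, 302.7, 191.8], [0.0, 0.0, 1.0]] [[0.263, -0.927, -0.268, 221.936], [-0.965, -0.253, -0.072, -508.28], [-0.001, 0.277, -0.961, 384.513], [0.0, 0.0, 0.0, 1.0]]
```

View pics/scene0.png

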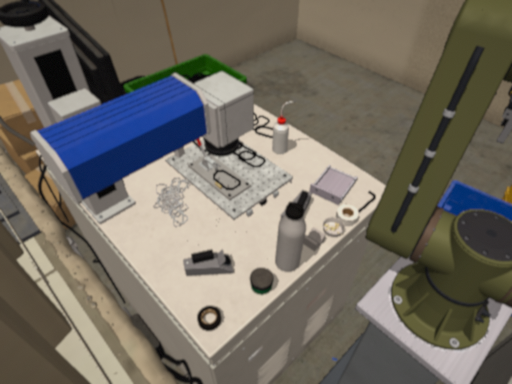

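View pics/side0.png

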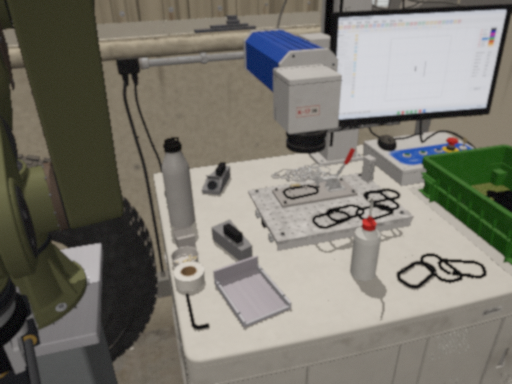

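View pics/wrist0.png

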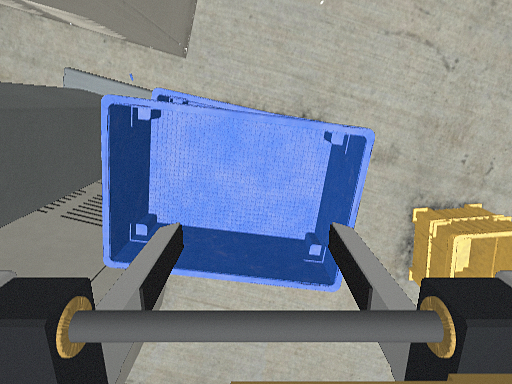

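The tray is at about (250,290) in the side view. One wedge is at (232,238) beside the flask, and the other is at (216,178) in the side view and (208,262) in the scene view. The grease pot is at scene (262,280) and the wash bottle at scene (280,135). I'll zoom in.

Run:
```python
import cv2,numpy as np
a=cv2.imread("pics/side0.png");b=cv2.imread("pics/scene0.png")
cv2.imwrite("pics/z1.png",cv2.resize(a[150:335,150:310],None,fx=3.2,fy=3.2,interpolation=cv2.INTER_CUBIC))
cv2.imwrite("pics/z2.png",cv2.resize(b[150:310,170:380],None,fx=3.7,fy=3.7,interpolation=cv2.INTER_CUBIC))
```

```text
(no output)
```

View pics/z1.png

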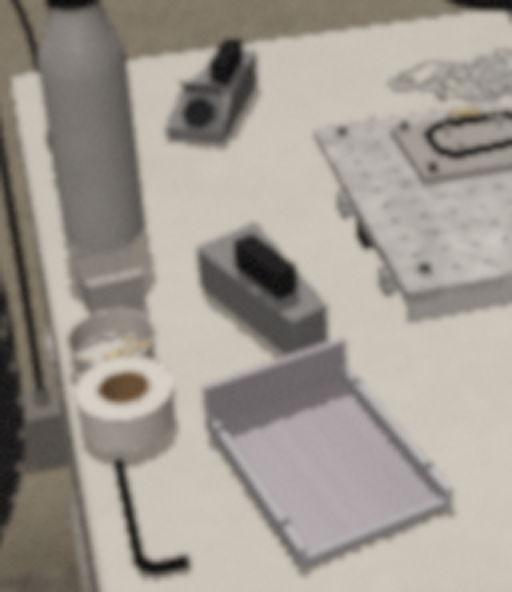

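View pics/z2.png

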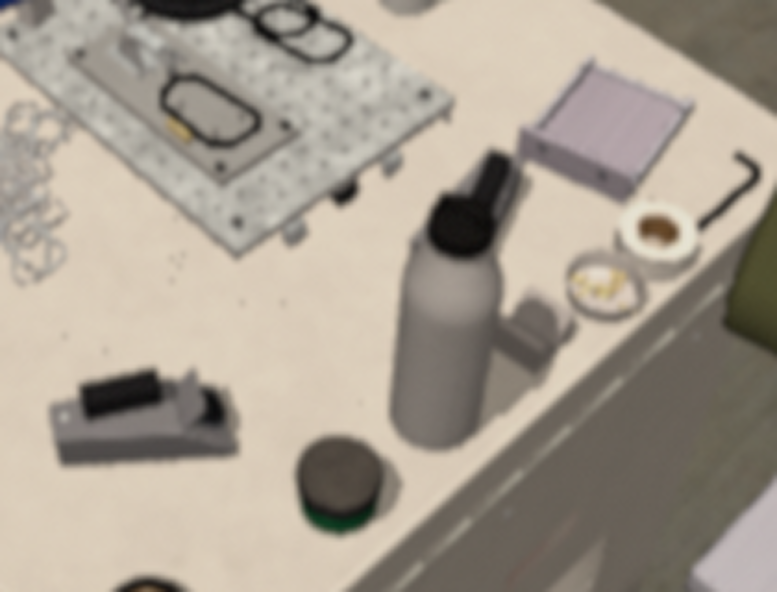

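```bash
cat > h.py <<'E'
import numpy as np,cv2
from scipy.spatial.transform import Rotation as R
def load(f): return np.load(f)
def ray(c,u,v):
    W=c["world_from_camera"];d=np.linalg.inv(c["K"])@[u,v,1.]
    return W[:3,3],W[:3,:3]@d
def onz(c,u,v,z):
    o,d=ray(c,u,v);return o+d*(z-o[2])/d[2]
def dep(c,u,v):
    o,d=ray(c,u,v);return o+d*c["d"][int(round(v)),int(round(u))]
def proj(c,P):
    W=np.linalg.inv(c["world_from_camera"]);q=c["K"]@(W[:3,:3]@P+W[:3,3]);return q[:2]/q[2]
def tri(c1,p1,c2,p2):
    o1,d1=ray(c1,*p1);o2,d2=ray(c2,*p2);A=np.stack([d1,-d2],1)
    s=np.linalg.lstsq(A,o2-o1,rcond=None)[0];return (o1+d1*s[0]+o2+d2*s[1])/2,np.linalg.norm(o1+d1*s[0]-o2-d2*s[1])
def Rd(jaw,tilt=None):
    "tool x down, tool z (jaw) horizontal at angle jaw"
    x=np.array([0,0,-1.]);z=np.array([np.cos(jaw),np.sin(jaw),0]);return np.stack([x,np.cross(z,x),z],1)
def snap(n,tag):
    from cell import camera,calibration
    c=calibration(n);p,d=camera(n);np.savez(f"pics/{n}{tag}.npz",p=p,d=d,**c);cv2.imwrite(f"pics/{n}{tag}.png",p[:,:,::-1]);return np.load(f"pics/{n}{tag}.npz")
def go(P,Rt):
    "dp (cm, tool axes at present) and turn (deg) to reach"
    from cell import manip
    s=manip.read_state();R0=R.from_euler("xyz",s["eef_rot"]).as_matrix()
    dp=R0.T@(np.array(P)-s["eef_pos"])/10;rv=R.from_matrix(R0.T@Rt).as_rotvec(degrees=True)
    print("t",round(s["clock"],2),"pos",np.round(s["eef_pos"],1),"dp cm",np.round(dp,2),"turn",np.round(rv,1),"gap",round(s["finger_gap"],1),"F",np.round(s["wrist_force"],1))
    print("R0",np.round(R0,3).tolist())
    return dp,rv
E
python3 - <<'E'
from h import *
s=load("pics/side0.npz");c=load("pics/scene0.npz")
def z1(u,v):return (150+u/3.2,150+v/3.2)
def z2(u,v):return (170+u/3.7,150+v/3.7)
print("pack fin",dep(s,*z1(266,262)), "pack fin ends z66",onz(s,*z1(245,240),66),onz(s,*z1(290,278),66))
print("control fin",dep(s,*z1(228,60)),dep(c,*z2(120,390)),onz(c,*z2(85,392),66),onz(c,*z2(155,378),66))
print("tray floor",dep(s,*z1(320,460)),"corners",onz(s,*z1(305,560),9),onz(s,*z1(448,500),9),onz(s,*z1(343,346),40),onz(s,*z1(206,388),40))
print("flask",dep(s,*z1(90,130)),"grease top",dep(c,*z2(338,470)),"wash",dep(s,366,255))
E
```

```text
pack fin [471.7509107    7.32734318  66.43577578] pack fin ends z66 [463.40148055  41.83309782  66.        ] [483.92373172 -17.55425513  66.        ]
control fin [517.08948244 354.35717648  66.36169908] [512.45184314 384.19819037  66.44825064] [529.03885303 403.7083513   66.        ] [503.2752869  358.76539324  66.        ]
tray floor [ 470.00540613 -145.37573054    4.85351116] corners [ 436.35071086 -232.8686661     9.        ] [ 538.19437626 -209.87020982    9.        ] [507.56998911 -74.20614573  40.        ] [404.59563066 -91.02840228  40.        ]
flask [364.65437198 162.12888295 116.08839906] grease top [362.24385339 306.02635607  45.93093044] wash [ 722.42747563 -176.43732289   75.02934161]
```

Run:
```python
from h import *
go([455,-85,215],Rd(0.3))
```

```text
t 0.15 pos [ 144.4 -530.5  205. ] dp cm [ -0.96  41.67 -34.83] turn [-92.  -0.  -0.] gap 93.8 F [-0.  -0.1 -0.5]
R0 [[-0.0, 0.965, 0.263], [0.001, 0.263, -0.965], [-1.0, 0.0, -0.001]]
```

```bash
cat >> h.py <<'E'
def plan(P,Rt,n,lift=None):
    "n rows straight to the pose"
    from cell import manip
    s=manip.read_state();R0=R.from_euler("xyz",s["eef_rot"]).as_matrix()
    rv=R.from_matrix(R0.T@Rt).as_rotvec(degrees=True);D=(np.array(P)-s["eef_pos"])/10/n
    print("pos",np.round(s["eef_pos"],1),"t",round(s["clock"],2),"total rv",np.round(rv,1))
    print("turn",[np.round(rv/n,1).tolist()]*n)
    print("dp",[np.round((R0@R.from_rotvec(rv*i/n,degrees=True).as_matrix()).T@D,2).tolist() for i in range(n)])
E
python3 - <<'E'
from h import *
plan([455,-85,215],Rd(0.3),10)
E
```

```text
pos [ 144.4 -530.5  205. ] t 0.15 total rv [-92.  -0.  -0.]
turn [[-9.2, -0.0, -0.0], [-9.2, -0.0, -0.0], [-9.2, -0.0, -0.0], [-9.2, -0.0, -0.0], [-9.2, -0.0, -0.0], [-9.2, -0.0, -0.0], [-9.2, -0.0, -0.0], [-9.2, -0.0, -0.0], [-9.2, -0.0, -0.0], [-9.2, -0.0, -0.0]]
dp [[-0.1, 4.17, -3.48], [-0.1, 4.67, -2.77], [-0.1, 5.05, -1.99], [-0.1, 5.31, -1.16], [-0.1, 5.42, -0.29], [-0.1, 5.4, 0.58], [-0.1, 5.24, 1.43], [-0.1, 4.94, 2.25], [-0.1, 4.52, 3.01], [-0.1, 3.98, 3.69]]
```

Request:
jog_arm --turn '[[-9.2,0,0],[-9.2,0,0],[-9.2,0,0],[-9.2,0,0],[-9.2,0,0],[-9.2,0,0],[-9.2,0,0],[-9.2,0,0]]' --dp '[[-0.1,4.2,-3.5],[-0.1,4.7,-2.8],[-0.1,5,-2],[-0.1,5.3,-1.2],[-0.1,5.4,-0.3],[-0.1,5.4,0.6],[-0.1,5.2,1.4],[-0.1,4.9,2.2]]' --gripper '[0.3,0.3,0.3,0.3,0.3,0.3,0.3,0.3]' --grip_force 25

```text
clock: 1.15
eef_pos: [390.3, -160.7, 212.4]
eef_rot: [1.638, 1.568, 1.652]
wrist_force: [1.2, -0.6, -0.5]
finger_gap: 66.1
```

Run:
```python
from h import *
plan([455,-85,215],Rd(0.3),4)
```

```text
pos [ 390.3 -160.7  212.4] t 1.15 total rv [-16.4   0.   -0.2]
turn [[-4.1, 0.0, -0.0], [-4.1, 0.0, -0.0], [-4.1, 0.0, -0.0], [-4.1, 0.0, -0.0]]
dp [[-0.06, 1.87, 1.64], [-0.06, 1.75, 1.77], [-0.06, 1.62, 1.89], [-0.06, 1.48, 2.0]]
```

Request:
jog_arm --turn '[[-5.5,0,0],[-5.5,0,0],[-5.5,0,0],[0,0,0]]' --dp '[[-0.1,2.5,2.2],[-0.1,2.3,2.4],[-0.1,2,2.6],[0,0,0]]' --gripper '[0.3,0.3,0.3,0.3]'

```text
clock: 1.65
eef_pos: [456.7, -78.8, 215.3]
eef_rot: [1.536, 1.568, 1.856]
wrist_force: [-0.4, -0.2, -0.2]
finger_gap: 65.6
```

Run:
```python
from h import *
go([455,-85,215],Rd(0.3))
snap("wrist","1")
```

```text
t 1.65 pos [456.7 -78.8 215.3] dp cm [ 0.03 -0.54 -0.36] turn [ 1.1  0.  -0.2] gap 65.6 F [-0.4 -0.2 -0.2]
R0 [[-0.001, -0.314, 0.949], [0.003, 0.949, 0.314], [-1.0, 0.003, 0.0]]
```

View pics/wrist1.png

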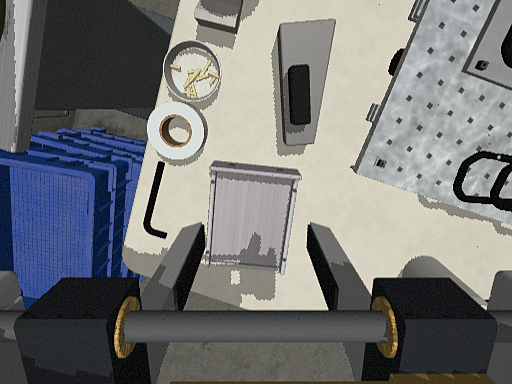

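The wrist view shows the pack at (305,80) with its wide end up, towards +y, and its fin at (299,95). The tray is at (250,215) with the end stop near row 165 and the lip near row 265. Next I zoom in to measure.

Run:
```python
from h import *
a=cv2.imread("pics/wrist1.png")
f=cv2.resize(a[150:280,195:320],None,fx=4.5,fy=4.5,interpolation=cv2.INTER_CUBIC);cv2.imwrite("pics/z3.png",f)
f=cv2.resize(a[5:155,260:350],None,fx=4,fy=4,interpolation=cv2.INTER_CUBIC);cv2.imwrite("pics/z4.png",f)
```

```text
(no output)
```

View pics/z3.png

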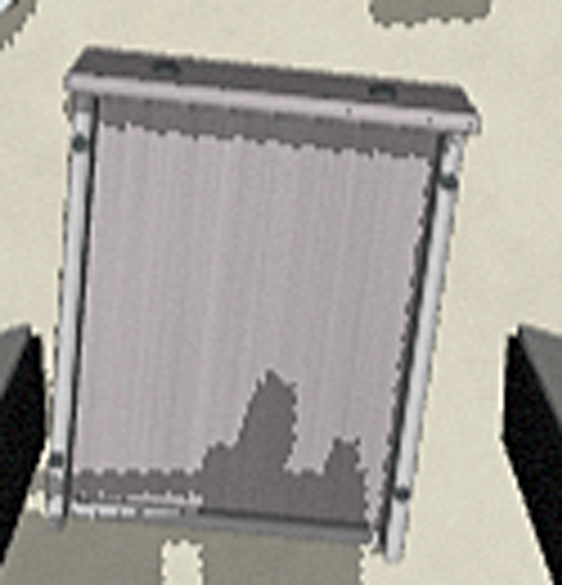

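View pics/z4.png

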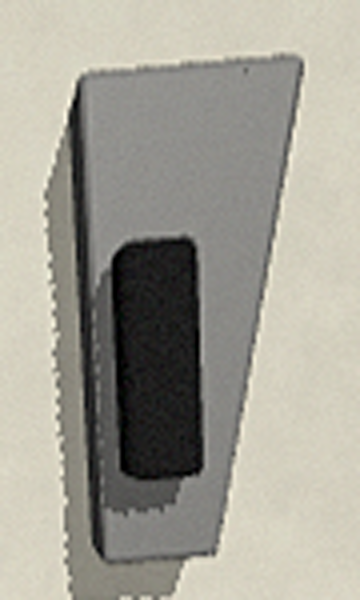

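Run:
```python
from h import *
c=load("pics/wrist1.npz")
A=lambda x,y:((x+.5)/4.5-.5+195,(y+.5)/4.5-.5+150)
B=lambda x,y:((x+.5)/4-.5+260,(y+.5)/4-.5+5)
w=c["world_from_camera"];print("cam",w[:3,3])
for n,f,pts,z in [("stop top L,R (mid)",A,[(68,86),(480,124)],40),("Lwall mid",A,[(82,120),(58,505)],18),("Rwall mid",A,[(452,150),(396,540)],18),("lip",A,[(75,515),(365,535)],9),
 ("pack top TL TR BL BR",B,[(80,75),(302,58),(103,560),(217,555)],40),("fin",B,[(114,238),(194,234),(204,477),(124,481)],66)]:
    P=np.array([onz(c,*f(*p),z) for p in pts]);print(n,np.round(P[:,:2],1).tolist())
    if n in("fin",):print("mean",P.mean(0))
    for i in range(len(P)):
        for j in range(i):
            d=P[i]-P[j];print("  ",j,i,round(np.linalg.norm(d),1),"ang",round(np.arctan2(d[1],d[0]),4))
# depth of fin pts, floor
print("depth fin",dep(c,*B(155,350)),"top",dep(c,*B(200,150)),"floor",dep(c,*A(200,300)),"table",dep(c,340,150))
```

```text
cam [430.46098667  -1.14934009 395.14126037]
stop top L,R (mid) [[401.9, -87.5], [509.3, -62.8]]
   0 1 110.3 ang 0.2256
Lwall mid [[406.6, -101.0], [433.3, -220.4]]
   0 1 122.3 ang -1.3503
Rwall mid [[509.3, -76.3], [536.4, -199.1]]
   0 1 125.7 ang -1.3539
lip [[439.5, -227.3], [528.9, -205.2]]
   0 1 92.2 ang 0.2421
pack top TL TR BL BR [[428.9, 85.5], [482.8, 107.6], [477.9, -32.1], [509.0, -20.3]]
   0 1 58.3 ang 0.3887
   0 2 127.4 ang -1.1763
   1 2 139.8 ang -1.6063
   0 3 132.7 ang -0.9232
   1 3 130.6 ang -1.3693
   2 3 33.3 ang 0.3634
fin [[449.5, 47.1], [468.4, 54.3], [492.4, -0.8], [472.6, -8.4]]
mean [470.73131461  23.05424831  66.        ]
   0 1 20.2 ang 0.3663
   0 2 64.3 ang -0.8403
   1 2 60.1 ang -1.159
   0 3 60.1 ang -1.1771
   1 3 62.9 ang -1.5033
   2 3 21.3 ang -2.7729
depth fin [468.81550965  25.20163659  65.81424156] top [465.32075475  78.51174397  40.66262598] floor [ 455.58406744 -147.63279528    4.0258968 ] table [ 5.53193335e+02 -1.97504903e+01  5.51380133e-01]
```

Run:
```python
from h import *
plan([466,36,100],Rd(0.397),5)
```

```text
pos [456.2 -79.5 215.3] t 1.7 total rv [-4.6 -0.  -0.2]
turn [[-0.9, -0.0, -0.0], [-0.9, -0.0, -0.0], [-0.9, -0.0, -0.0], [-0.9, -0.0, -0.0], [-0.9, -0.0, -0.0]]
dp [[2.31, 2.13, 0.91], [2.31, 2.11, 0.94], [2.31, 2.1, 0.97], [2.31, 2.08, 1.01], [2.31, 2.07, 1.04]]
```

Request:
jog_arm --turn '[[-0.9,0,0],[-0.9,0,0],[-0.9,0,0],[-0.9,0,0],[-0.9,0,0],[0,0,0]]' --dp '[[2.3,2.1,0.9],[2.3,2.1,0.9],[2.3,2.1,1],[2.3,2.1,1],[2.3,2.1,1],[0,0,0]]' --gripper '[0.4,0.4,0.4,0.4,0.4,0.4]' --grip_force 40

```text
clock: 2.45
eef_pos: [463.6, 33.7, 97.5]
eef_rot: [1.835, 1.569, 2.22]
wrist_force: [0.2, 0.4, 0.8]
finger_gap: 56.2
```

Run:
```python
from h import *
c=snap("wrist","2")
go([466,36,43],Rd(0.397))
```

```text
t 2.5 pos [464.2  33.1  98.5] dp cm [5.55 0.2  0.27] turn [-0.8  0.1 -0.1] gap 56.5 F [-0.2 -0.2  0.8]
R0 [[0.001, -0.374, 0.927], [0.001, 0.927, 0.374], [-1.0, 0.001, 0.001]]
```

View pics/wrist2.png

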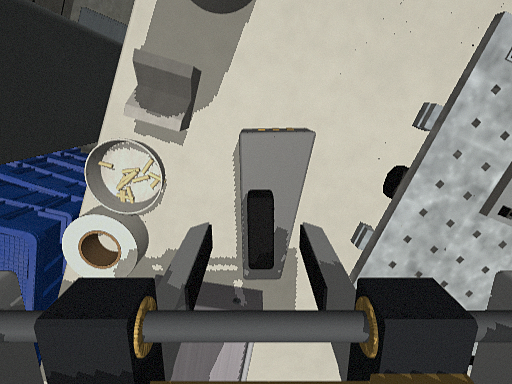

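The pack is squarely between the fingers, with its fin at about (260,228) and the brass contacts at the wide end (275,129). I'll re-measure it from this closer view.

```bash
cat >> h.py <<'E'
def fin(c,box,z=66,thr=60):
    "fin top at height z: depth-gated dark blob -> rect of its ray-cast points"
    u0,v0,u1,v1=box;vv,uu=np.mgrid[v0:v1,u0:u1]
    W=c["world_from_camera"];d=np.linalg.inv(c["K"])@np.stack([uu.ravel(),vv.ravel(),np.ones(uu.size)])
    P=(W[:3,:3]@(d*c["d"][v0:v1,u0:u1].ravel())).T+W[:3,3]
    m=(abs(P[:,2]-z)<5)&(c["p"][v0:v1,u0:u1].max(2).ravel()<thr)
    dd=(W[:3,:3]@d).T[m];X=W[:3,3]+dd*((z-W[2,3])/dd[:,2])[:,None]
    r=cv2.minAreaRect(X[:,:2].astype(np.float32));b=cv2.boxPoints(r)
    e=max([b[1]-b[0],b[2]-b[1]],key=np.linalg.norm)
    print("fin centre",np.round(r[0],1),"size",np.round(r[1],1),"long axis ang",round(float(np.arctan2(e[1],e[0])),4),"n",m.sum());return np.array(r[0])
E
python3 - <<'E'
from h import *
fin(load("pics/wrist2.npz"),(240,180,285,275));fin(load("pics/wrist1.npz"),(280,55,320,135))
E
```

```text
fin centre [470.7  24.9] size [19.4 59.8] long axis ang -1.1701 n 1902
fin centre [471.2  22.9] size [20.1 58.6] long axis ang -1.1721 n 1131
```

Request:
jog_arm --turn '[[-0.9,0,0],[0,0,0],[0,0,0],[0,0,0]]' --dp '[[1.8,0.3,0.2],[1.8,0,0],[1.8,0,0],[0,0,0]]' --gripper '[0.4,0.4,0.4,0.4]'

```text
clock: 3.0
eef_pos: [467.1, 31.9, 47.7]
eef_rot: [-0.3, 1.564, 0.092]
wrist_force: [0.3, -0.1, 0.9]
finger_gap: 56.4
```

Run:
```python
from h import *
go([465.5,37,43],Rd(0.4))
```

```text
t 3.0 pos [467.1  31.9  47.7] dp cm [0.47 0.54 0.04] turn [-0.5  0.4  0.1] gap 56.4 F [ 0.3 -0.1  0.9]
R0 [[0.007, -0.382, 0.924], [0.001, 0.924, 0.382], [-1.0, -0.002, 0.007]]
```

Request:
jog_arm --turn '[[-0.5,0.4,0],[0,0,0],[0,0,0],[0,0,0],[0,0,0],[0,0,0]]' --dp '[[0.5,0.5,0],[0,0,0],[0,0,0],[0,0,0],[0,0,0],[0,0,0]]' --gripper '[0.4,0.4,0.9,0.9,0.9,0.9]'

```text
clock: 3.75
eef_pos: [466.6, 35.8, 45.5]
eef_rot: [-0.874, 1.566, -0.474]
wrist_force: [1.4, -0.1, 1.9]
finger_gap: 20.1
```

Run:
```python
from h import *
go([465.5,37,43],Rd(0.4))
```

```text
t 3.75 pos [466.6  35.8  45.5] dp cm [ 0.25  0.15 -0.06] turn [-0.   0.2  0.2] gap 20.1 F [ 1.4 -0.1  1.9]
R0 [[0.005, -0.389, 0.921], [-0.002, 0.921, 0.389], [-1.0, -0.004, 0.003]]
```

Request:
jog_arm --turn '[[0,0,0],[0,0,0],[0,0,0]]' --dp '[[-3,0,0],[-4,0,0],[-2,0,0]]' --gripper '[0.9,0.9,0.9]'

```text
clock: 4.12
eef_pos: [464.6, 36.0, 135.8]
eef_rot: [-2.378, 1.568, -1.978]
wrist_force: [-0.5, -0.4, -2.2]
finger_gap: 19.6
```

Run:
```python
from h import *
plan([438.7,-150,120],Rd(0.22),5)
go([438.7,-150,120],Rd(0.22))
```

```text
pos [464.6  36.  135.8] t 4.12 total rv [10.3 -0.1  0.1]
turn [[2.1, -0.0, 0.0], [2.1, -0.0, 0.0], [2.1, -0.0, 0.0], [2.1, -0.0, 0.0], [2.1, -0.0, 0.0]]
dp [[0.33, -3.22, -1.93], [0.32, -3.29, -1.81], [0.32, -3.35, -1.69], [0.32, -3.41, -1.57], [0.32, -3.47, -1.44]]
t 4.12 pos [464.6  36.  135.8] dp cm [  1.63 -16.12  -9.63] turn [10.3 -0.1  0.1] gap 19.6 F [-0.5 -0.4 -2.2]
R0 [[-0.001, -0.389, 0.921], [-0.002, 0.921, 0.389], [-1.0, -0.002, -0.002]]
```

Request:
jog_arm --turn '[[2.1,0,0],[2.1,0,0],[2.1,0,0],[2.1,0,0],[2,0,0],[0,0,0],[0,0,0]]' --dp '[[0.3,-3.2,-1.9],[0.3,-3.3,-1.8],[0.3,-3.4,-1.7],[0.3,-3.4,-1.6],[0.3,-3.5,-1.4],[0,0,0],[0,0,0]]' --gripper '[0.9,0.9,0.9,0.9,0.9,0.9,0.9]'

```text
clock: 5.0
eef_pos: [437.3, -154.9, 121.2]
eef_rot: [-2.291, 1.569, -2.077]
wrist_force: [-0.3, -0.1, -3.2]
finger_gap: 19.5
```

Run:
```python
from h import *
go([438.7,-150,120],Rd(0.22))
snap("wrist","3")
a=cv2.imread("pics/wrist3.png")
cv2.imwrite("pics/z5.png",cv2.resize(a[100:384,150:400],None,fx=2.1,fy=2.1,interpolation=cv2.INTER_CUBIC))
```

```text
t 5.0 pos [ 437.3 -154.9  121.2] dp cm [0.12 0.45 0.24] turn [-0.3 -0.1  0.1] gap 19.5 F [-0.3 -0.1 -3.2]
R0 [[-0.001, -0.213, 0.977], [-0.001, 0.977, 0.213], [-1.0, -0.001, -0.001]]
```

View pics/wrist3.png

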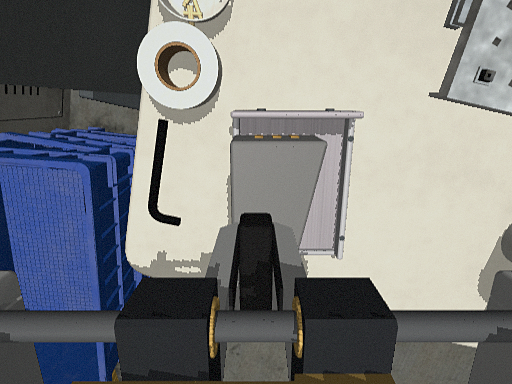

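Run:
```python
from h import *
a=cv2.imread("pics/wrist3.png")
cv2.imwrite("pics/z6.png",cv2.resize(a[100:270,215:375],None,fx=3.5,fy=3.5,interpolation=cv2.INTER_CUBIC))
```

```text
(no output)
```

View pics/z6.png

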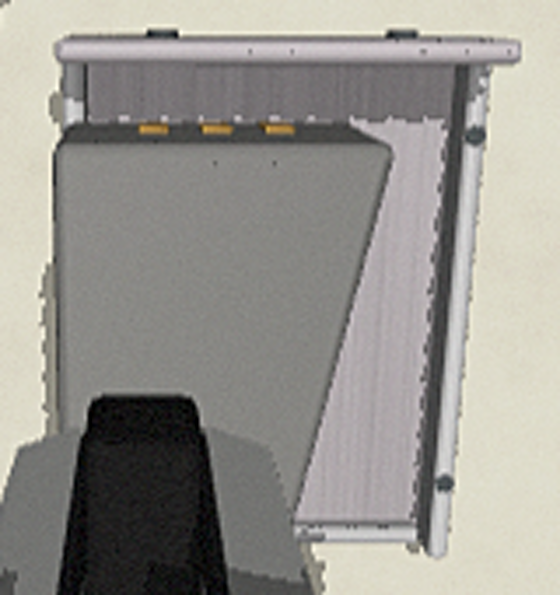

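Run:
```python
from h import *
c=load("pics/wrist3.npz")
A=lambda x,y:((x+.5)/3.5-.5+215,(y+.5)/3.5-.5+100)
q=lambda x,y,z:onz(c,*A(x,y),z)[:2]
L,Rr=q(57,50,40),q(521,51,40);print("stop",L,Rr,np.linalg.norm(Rr-L),np.arctan2(*(Rr-L)[::-1]),"mid",(L+Rr)/2)
a,b=q(478,120,18),q(439,540,18);d=a-b;print("rwall",a,b,np.arctan2(d[1],d[0]))
print("lip",q(310,533,9),q(410,533,9))
T=q(60,146,115.7),q(391,150,115.7);d=T[1]-T[0];print("pack",T,np.linalg.norm(d),np.arctan2(d[1],d[0]))
for org in ([470.5,-145.5],):
    th=1.791;X=np.array([np.cos(th),np.sin(th)]);Y=np.array([-X[1],X[0]])
    for n,p in [("stopL",L),("stopR",Rr),("rw",a),("rw",b),("lip",q(310,533,9)),("packTL",T[0]),("TR",T[1])]:
        print(n,np.round([(p-org)@X,(p-org)@Y],1))
print(dep(c,*A(200,250)))
```

```text
stop [400.9596615  -86.52672119] [509.1205392  -63.18085104] 110.6517289417536 0.2125826737780564 mid [455.04010035 -74.85378611]
rwall [511.10774818 -81.48819717] [ 536.50245002 -201.2839627 ] 1.7796872931246885
lip [ 501.19641128 -211.42735392] [ 530.92950152 -204.94361198]
pack (array([409.86160044, -98.67944058]), array([466.14813459, -87.11299045])) 57.46265478752931 0.20267100967391585
stopL [72.7 55. ]
stopR [ 71.9 -55.7]
rw [ 53.6 -53.6]
rw [-68.9 -52.2]
lip [-71.  -15.6]
packTL [58.9 48.9]
TR [57.9 -8.5]
[ 437.69525128 -111.26823413  116.57345957]
```

Request:
jog_arm --turn '[[-0.2,0,0],[0,0,0],[0,0,0],[0,0,0]]' --dp '[[0.1,0.5,0.2],[2.2,0,0],[2.2,0,0],[0,0,0]]' --gripper '[0.9,0.9,0.9,0.9]'

```text
clock: 5.55
eef_pos: [439.2, -145.8, 75.7]
eef_rot: [-1.582, 1.569, -1.359]
wrist_force: [-0.9, 0.7, -2.4]
finger_gap: 19.8
```

Run:
```python
from h import *
go([438,-149.4,49.5],Rd(0.217))
```

```text
t 5.55 pos [ 439.2 -145.8   75.7] dp cm [ 2.62 -0.32 -0.2 ] turn [ 0.4 -0.   0.1] gap 19.8 F [-0.9  0.7 -2.4]
R0 [[0.0, -0.222, 0.975], [-0.002, 0.975, 0.222], [-1.0, -0.002, -0.0]]
```

Request:
jog_arm --turn '[[0.4,0,0],[0,0,0]]' --dp '[[0,-0.4,-0.2],[0,0,0]]' --gripper '[0.9,0.9]'

```text
clock: 5.8
eef_pos: [438.9, -150.0, 77.2]
eef_rot: [-1.06, 1.568, -0.842]
wrist_force: [0.2, -0.3, -2.5]
finger_gap: 19.8
```

Run:
```python
from h import *
go([438,-149.4,49.5],Rd(0.217))
```

```text
t 5.8 pos [ 438.9 -150.    77.2] dp cm [ 2.77  0.08 -0.08] turn [0.  0.1 0.1] gap 19.8 F [ 0.2 -0.3 -2.5]
R0 [[0.002, -0.216, 0.976], [-0.002, 0.976, 0.216], [-1.0, -0.003, 0.001]]
```

Good. Lowering in steps now.

Request:
jog_arm --turn '[[0,0,0],[0,0,0],[0,0,0]]' --dp '[[1,0,-0.1],[1,0,0],[0,0,0]]' --gripper '[0.9,0.9,0.9]'

```text
clock: 6.18
eef_pos: [438.1, -150.4, 56.4]
eef_rot: [-0.949, 1.567, -0.732]
wrist_force: [-0.4, 0.3, -2.0]
finger_gap: 19.5
```

Run:
```python
from h import *
go([438,-149.4,49.5],Rd(0.217))
```

```text
t 6.17 pos [ 438.1 -150.4   56.4] dp cm [0.69 0.1  0.01] turn [0.  0.1 0.2] gap 19.5 F [-0.4  0.3 -2. ]
R0 [[0.003, -0.216, 0.976], [-0.003, 0.976, 0.216], [-1.0, -0.003, 0.002]]
```

Request:
jog_arm --turn '[[0,0,0],[0,0,0],[0,0,0]]' --dp '[[0.4,0,0],[0.3,0,0],[0,0,0]]' --gripper '[0.9,0.9,0.9]'

```text
clock: 6.55
eef_pos: [438.5, -150.5, 49.5]
eef_rot: [-0.893, 1.566, -0.676]
wrist_force: [-0.8, 0.9, 0.2]
finger_gap: 19.5
```

Run:
```python
from h import *
go([438,-149.4,49.5],Rd(0.217))
snap("wrist","4")
```

```text
t 6.55 pos [ 438.5 -150.5   49.5] dp cm [-0.    0.12 -0.02] turn [0.  0.2 0.2] gap 19.5 F [-0.8  0.9  0.2]
R0 [[0.004, -0.216, 0.976], [-0.003, 0.976, 0.216], [-1.0, -0.004, 0.003]]
```

View pics/wrist4.png

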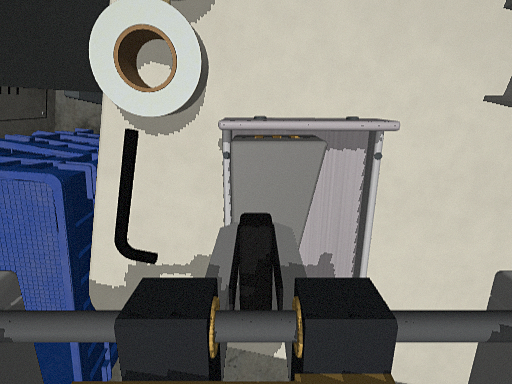

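The pack is down in the tray between the walls, with its top at (275,180), and the wrist force shows its weight has come off. Releasing and lifting.

Request:
jog_arm --turn '[[0,0,0],[0,0,0],[0,0,0],[0,0,0],[0,0,0],[0,0,0],[0,0,0]]' --dp '[[0,0,0],[0,0,0],[-1,0,0],[-3,0,0],[-5,0,0],[-6,0,0],[-6,0,0]]' --gripper '[0.65,0.65,0.65,0.65,0.65,0.65,0.65]'

```text
clock: 7.48
eef_pos: [436.0, -149.2, 265.1]
eef_rot: [-2.807, 1.569, -2.59]
wrist_force: [0.2, 0.8, -0.1]
finger_gap: 33.0
```

Run:
```python
from h import *
go([438,-149.4,259.5],Rd(0.217))
snap("wrist","5")
a=cv2.imread("pics/wrist5.png")
cv2.imwrite("pics/z7.png",cv2.resize(a[100:300,180:380],None,fx=2.9,fy=2.9,interpolation=cv2.INTER_CUBIC))
```

```text
t 7.47 pos [ 436.  -149.2  265.1] dp cm [ 0.56 -0.06  0.19] turn [ 0.  -0.1  0. ] gap 33.0 F [ 0.2  0.8 -0.1]
R0 [[-0.001, -0.215, 0.977], [-0.001, 0.977, 0.215], [-1.0, -0.0, -0.001]]
```

View pics/z7.png

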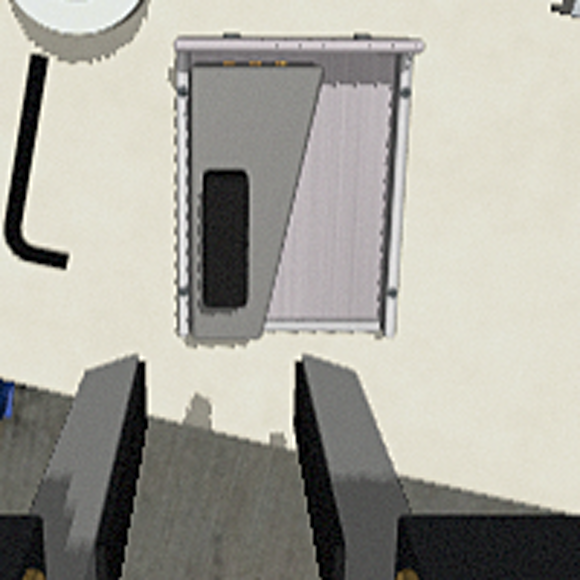

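Run:
```python
from h import *
c=load("pics/wrist5.npz")
A=lambda x,y:((x+.5)/2.9-.5+180,(y+.5)/2.9-.5+100)
th=1.788;X=np.array([np.cos(th),np.sin(th)]);Y=np.array([-X[1],X[0]]);org=np.array([470.5,-145.5])
t=lambda p:np.round([(p[:2]-org)@X,(p[:2]-org)@Y],1)
f=fin(c,(245,155,270,210),70);print("fin in tray",t(f),"want -10,32")
for n,p,z in [("stopL",(175,45),40),("stopR",(424,46),40),("Lw",(182,110),18),("Lw",(183,320),18),("Rw",(405,100),18),("Rw",(391,320),18),("TL",(191,67),44),("TR",(324,68),44),("BL",(193,338),44),("BR",(263,338),44),("lip",(320,326),9)]:
    print(n,t(onz(c,*A(*p),z)))
print(dep(c,*A(250,100)))
```

```text
fin centre [ 441.2 -162.8] size [19.3 59.4] long axis ang -1.3582 n 701
fin in tray [-10.6  32.4] want -10,32
stopL [72.4 55.1]
stopR [ 72.  -56.2]
Lw [41.3 53.3]
Lw [-65.7  54. ]
Rw [ 46.1 -53.7]
Rw [-65.7 -53.1]
TL [63.  47.9]
TR [ 62.6 -11.3]
BL [-65.8  48.1]
BR [-65.7  14. ]
lip [-72.3 -17.7]
[ 439.00882893 -102.69146549   44.76573654]
```

Run:
```python
from h import *
plan([485,330,268],Rd(-0.5),10)
```

```text
pos [ 437.9 -150.   273.2] t 7.53 total rv [41.1  0.5  0.2]
turn [[4.1, 0.1, 0.0], [4.1, 0.1, 0.0], [4.1, 0.1, 0.0], [4.1, 0.1, 0.0], [4.1, 0.1, 0.0], [4.1, 0.1, 0.0], [4.1, 0.1, 0.0], [4.1, 0.1, 0.0], [4.1, 0.1, 0.0], [4.1, 0.1, 0.0]]
dp [[0.03, 4.59, 1.49], [0.03, 4.68, 1.16], [0.03, 4.75, 0.82], [0.03, 4.8, 0.48], [0.04, 4.82, 0.14], [0.04, 4.82, -0.21], [0.04, 4.79, -0.55], [0.04, 4.74, -0.9], [0.05, 4.66, -1.23], [0.05, 4.56, -1.56]]
```

Request:
jog_arm --turn '[[4.1,0,0],[4.1,0,0],[4.1,0,0],[4.1,0,0],[4.1,0,0],[4.1,0,0],[4.1,0,0],[4.1,0,0]]' --dp '[[0,4.6,1.5],[0,4.7,1.2],[0,4.7,0.8],[0,4.8,0.5],[0,4.8,0.1],[0,4.8,-0.2],[0,4.8,-0.5],[0,4.7,-0.9]]' --gripper '[0.4,0.4,0.4,0.4,0.4,0.4,0.4,0.4]'

```text
clock: 8.52
eef_pos: [479.6, 242.2, 278.2]
eef_rot: [0.082, 1.55, -0.297]
wrist_force: [-0.7, -1.0, 0.5]
finger_gap: 56.2
```

Run:
```python
from h import *
plan([485,330,268],Rd(-0.5),3)
```

```text
pos [479.6 242.2 278.2] t 8.53 total rv [ 6.9  1.2 -0.2]
turn [[2.3, 0.4, -0.1], [2.3, 0.4, -0.1], [2.3, 0.4, -0.1]]
dp [[0.33, 2.79, -0.92], [0.33, 2.75, -1.03], [0.34, 2.7, -1.14]]
```

Request:
jog_arm --turn '[[2.3,0.4,0],[2.3,0.4,0],[2.3,0.4,0],[0,0,0]]' --dp '[[0.3,2.8,-0.9],[0.3,2.7,-1],[0.3,2.7,-1.1],[0,0,0]]' --gripper '[0.4,0.4,0.4,0.4]'

```text
clock: 9.02
eef_pos: [484.7, 334.7, 269.7]
eef_rot: [1.776, 1.567, 1.275]
wrist_force: [0.0, 0.2, -0.5]
finger_gap: 56.4
```

Run:
```python
from h import *
go([485,330,268],Rd(-.5))
snap("wrist","6")
```

```text
t 9.03 pos [484.7 334.7 269.7] dp cm [ 0.16 -0.4   0.26] turn [-0.  -0.  -0.2] gap 56.4 F [ 0.   0.2 -0.5]
R0 [[0.001, 0.48, 0.877], [0.003, 0.877, -0.48], [-1.0, 0.004, -0.001]]
```

View pics/wrist6.png

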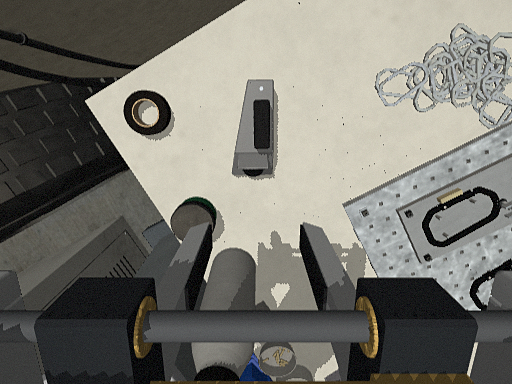

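The control is at (255,130) with its fin at (262,125) and its nose down-image. The grease pot is at (195,220). Measuring the fin.

Run:
```python
from h import *
c=load("pics/wrist6.npz")
f=fin(c,(245,90,280,155),66)
print("tail corners",onz(c,247,81,40),onz(c,272,80,40),"str side low",onz(c,272,160,30))
print("pot lid",dep(c,193,222),"flask",dep(c,230,270))
```

```text
fin centre [518.3 383. ] size [58.1 18.9] long axis ang 1.071 n 773
tail corners [527.38707659 438.00352212  40.        ] [555.89023496 423.80229609  40.        ] str side low [507.62311212 331.06402445  30.        ]
pot lid [366.75431942 308.37646094  43.6636532 ] flask [384.82434199 228.94752383  71.37992854]
```

Run:
```python
from h import *
plan([513.5,374,110],Rd(1.075-np.pi/2),5)
```

```text
pos [484.8 333.9 270. ] t 9.07 total rv [-0.3 -0.  -0.2]
turn [[-0.1, -0.0, -0.0], [-0.1, -0.0, -0.0], [-0.1, -0.0, -0.0], [-0.1, -0.0, -0.0], [-0.1, -0.0, -0.0]]
dp [[3.2, 0.97, 0.12], [3.2, 0.97, 0.12], [3.2, 0.97, 0.12], [3.2, 0.97, 0.12], [3.2, 0.98, 0.12]]
```

Request:
jog_arm --turn '[[0,0,0],[0,0,0],[0,0,0],[0,0,0],[0,0,0],[0,0,0]]' --dp '[[3.2,1,0.1],[3.2,1,0.1],[3.2,1,0.1],[3.2,1,0.1],[3.2,1,0.2],[0,0,0]]' --gripper '[0.4,0.4,0.4,0.4,0.4,0.4]'

```text
clock: 9.82
eef_pos: [517.2, 370.7, 110.6]
eef_rot: [1.119, 1.562, 0.618]
wrist_force: [0.0, -0.8, 0.2]
finger_gap: 56.3
```

Run:
```python
from h import *
go([513.5,374,45],Rd(1.075-np.pi/2))
c=snap("wrist","7")
```

```text
t 9.82 pos [517.2 370.7 110.6] dp cm [ 6.56  0.06 -0.51] turn [-0.3  0.2 -0.5] gap 56.3 F [ 0.  -0.8  0.2]
R0 [[0.007, 0.48, 0.877], [0.005, 0.877, -0.48], [-1.0, 0.008, 0.004]]
```

View pics/wrist7.png

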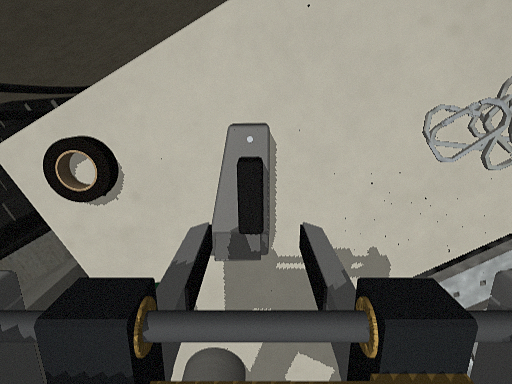

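Run:
```python
from h import *
c=load("pics/wrist7.npz")
f=fin(c,(230,145,268,240),66)
a=1.075;X=np.array([np.cos(a),np.sin(a)])
go(list(f-10*X)+[44.5],Rd(a-np.pi/2))
```

```text
fin centre [518.7 384.2] size [59.3 19.8] long axis ang 1.0843 n 1846
t 9.88 pos [517.8 371.  112.6] dp cm [ 6.8   0.13 -0.59] turn [-0.3  0.3 -0.6] gap 56.2 F [0.7 0.2 0.4]
R0 [[0.01, 0.48, 0.877], [0.007, 0.877, -0.48], [-1.0, 0.01, 0.005]]
```

Request:
jog_arm --turn '[[-0.6,0.3,-0.6],[0,0,0],[0,0,0]]' --dp '[[1.5,0.1,-0.6],[2.5,0,0],[0,0,0]]' --gripper '[0.4,0.4,0.4]'

```text
clock: 10.25
eef_pos: [513.7, 374.9, 75.3]
eef_rot: [1.002, 1.566, 0.513]
wrist_force: [0.0, -1.2, 0.4]
finger_gap: 56.5
```

Run:
```python
from h import *
f=np.array([518.7,384])
a=1.08;X=np.array([np.cos(a),np.sin(a)])
go(list(f-10*X)+[44.5],Rd(a-np.pi/2))
```

```text
t 10.25 pos [513.7 374.9  75.3] dp cm [3.08 0.03 0.01] turn [ 0.1  0.1 -0.2] gap 56.5 F [ 0.  -1.2  0.4]
R0 [[0.004, 0.47, 0.883], [0.002, 0.883, -0.47], [-1.0, 0.004, 0.002]]
```

Request:
jog_arm --turn '[[0,0.1,-0.2],[0,0,0],[0,0,0],[0,0,0],[0,0,0],[0,0,0],[0,0,0]]' --dp '[[1.6,0,0],[1.4,0,0],[0,0,0],[0,0,0],[0,0,0],[0,0,0],[0,0,0]]' --gripper '[0.4,0.4,0.4,0.9,0.9,0.9,0.9]'

```text
clock: 11.12
eef_pos: [514.8, 375.7, 46.7]
eef_rot: [0.952, 1.566, 0.463]
wrist_force: [1.9, -0.7, -0.9]
finger_gap: 19.6
```

Run:
```python
from h import *
f=np.array([518.7,384])
a=1.08;X=np.array([np.cos(a),np.sin(a)])
go(list(f-10*X)+[44.5],Rd(a-np.pi/2))
```

```text
t 11.12 pos [514.8 375.7  46.7] dp cm [ 0.22 -0.08 -0.04] turn [ 0.1  0.1 -0.2] gap 19.6 F [ 1.9 -0.7 -0.9]
R0 [[0.004, 0.469, 0.883], [0.002, 0.883, -0.469], [-1.0, 0.004, 0.003]]
```

Request:
jog_arm --turn '[[0,0,0],[0,0,0],[0,0,0],[0,0,0],[0,0,0],[0,0,0]]' --dp '[[-3,0,0],[-5,0,0],[-6,0,0],[-6,0,0],[-5,0,0],[0,0,0]]' --gripper '[0.9,0.9,0.9,0.9,0.9,0.9]'

```text
clock: 11.88
eef_pos: [512.9, 374.6, 302.5]
eef_rot: [-1.04, 1.57, -1.529]
wrist_force: [0.7, 0.2, -3.3]
finger_gap: 19.6
```

Run:
```python
from h import *
plan([501.6,-137.8,298],Rd(0.217),11)
```

```text
pos [512.9 374.6 302.5] t 11.88 total rv [-40.4   0.    0. ]
turn [[-3.7, 0.0, 0.0], [-3.7, 0.0, 0.0], [-3.7, 0.0, 0.0], [-3.7, 0.0, 0.0], [-3.7, 0.0, 0.0], [-3.7, 0.0, 0.0], [-3.7, 0.0, 0.0], [-3.7, 0.0, 0.0], [-3.7, 0.0, 0.0], [-3.7, 0.0, 0.0], [-3.7, 0.0, 0.0]]
dp [[0.04, -4.16, 2.1], [0.04, -4.29, 1.83], [0.04, -4.4, 1.55], [0.04, -4.49, 1.26], [0.04, -4.56, 0.97], [0.04, -4.61, 0.68], [0.04, -4.64, 0.38], [0.04, -4.66, 0.08], [0.04, -4.65, -0.22], [0.04, -4.63, -0.51], [0.04, -4.59, -0.81]]
```

Request:
jog_arm --turn '[[-3.7,0,0],[-3.7,0,0],[-3.7,0,0],[-3.7,0,0],[-3.7,0,0],[-3.7,0,0],[-3.7,0,0],[-3.7,0,0]]' --dp '[[0,-4.2,2.1],[0,-4.3,1.8],[0,-4.4,1.5],[0,-4.5,1.3],[0,-4.6,1],[0,-4.6,0.7],[0,-4.6,0.4],[0,-4.7,0.1]]' --gripper '[0.9,0.9,0.9,0.9,0.9,0.9,0.9,0.9]'

```text
clock: 12.88
eef_pos: [503.8, -8.5, 288.9]
eef_rot: [-2.931, 1.551, -2.882]
wrist_force: [-0.1, 0.9, -1.6]
finger_gap: 19.4
```

Run:
```python
from h import *
plan([501.6,-137.8,200],Rd(0.217),4)
```

```text
pos [503.8  -8.5 288.9] t 12.88 total rv [-9.6 -1.1  0.1]
turn [[-2.4, -0.3, 0.0], [-2.4, -0.3, 0.0], [-2.4, -0.3, 0.0], [-2.4, -0.3, 0.0]]
dp [[2.24, -3.22, -0.17], [2.24, -3.21, -0.32], [2.23, -3.19, -0.46], [2.23, -3.17, -0.6]]
```

Request:
jog_arm --turn '[[-2.4,-0.3,0],[-2.4,-0.3,0],[-2.4,-0.3,0],[-2.4,-0.3,0],[0,0,0],[0,0,0],[0,0,0]]' --dp '[[2.2,-3.2,-0.2],[2.2,-3.2,-0.3],[2.2,-3.2,-0.5],[2.2,-3.2,-0.6],[4,0,0],[3,0,0],[0,0,0]]' --gripper '[0.9,0.9,0.9,0.9,0.9,0.9,0.9]'

```text
clock: 13.75
eef_pos: [494.2, -144.0, 115.8]
eef_rot: [2.709, 1.558, 2.927]
wrist_force: [0.2, -0.0, -1.9]
finger_gap: 19.5
```

Run:
```python
from h import *
go([501.6,-137.8,125],Rd(0.217))
snap("wrist","8")
a=cv2.imread("pics/wrist8.png")
cv2.imwrite("pics/z8.png",cv2.resize(a[90:300,140:340],None,fx=2.8,fy=2.8,interpolation=cv2.INTER_CUBIC))
```

```text
t 13.75 pos [ 494.2 -144.   115.8] dp cm [-0.92  0.45  0.85] turn [ 0.1 -0.7 -0.3] gap 19.5 F [ 0.2 -0.  -1.9]
R0 [[-0.013, -0.217, 0.976], [0.003, 0.976, 0.217], [-1.0, 0.006, -0.012]]
```

View pics/z8.png

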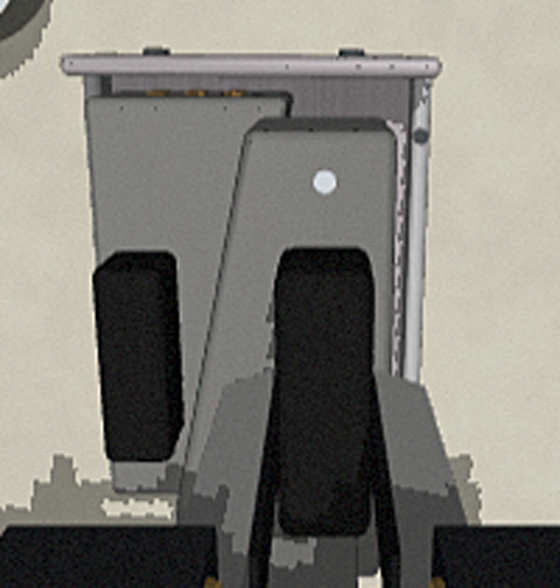

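Request:
jog_arm --turn '[[0,-0.7,-0.3],[0,0,0]]' --dp '[[-0.4,0.4,0.8],[0,0,0]]' --gripper '[0.9,0.9]'

```text
clock: 14.05
eef_pos: [503.3, -138.1, 123.5]
eef_rot: [-0.454, 1.565, -0.235]
wrist_force: [0.1, 0.3, -2.2]
finger_gap: 19.9
```

Run:
```python
from h import *
go([501.6,-137.8,120],Rd(0.217))
snap("wrist","9")
a=cv2.imread("pics/wrist9.png")
cv2.imwrite("pics/z9.png",cv2.resize(a[90:300,140:340],None,fx=2.8,fy=2.8,interpolation=cv2.INTER_CUBIC))
```

```text
t 14.05 pos [ 503.3 -138.1  123.5] dp cm [ 0.35  0.07 -0.16] turn [0.1 0.3 0.2] gap 19.9 F [ 0.1  0.3 -2.2]
R0 [[0.006, -0.217, 0.976], [-0.001, 0.976, 0.217], [-1.0, -0.003, 0.006]]
```

View pics/z9.png

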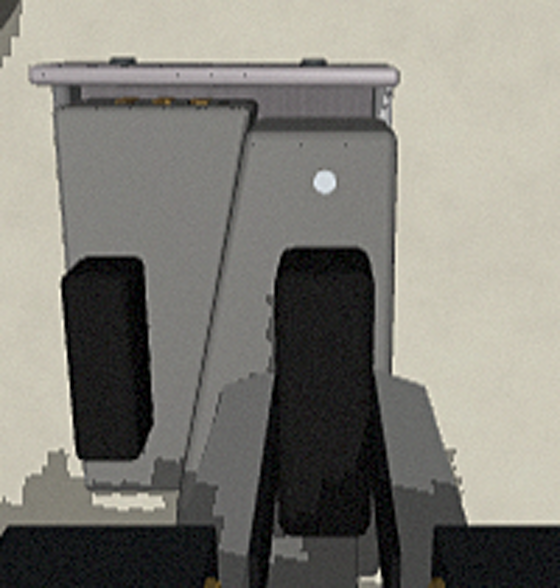

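Run:
```python
from h import *
c=load("pics/wrist9.npz")
A=lambda x,y:((x+.5)/2.8-.5+140,(y+.5)/2.8-.5+90)
th=1.788;X=np.array([np.cos(th),np.sin(th)]);Y=np.array([-X[1],X[0]]);org=np.array([470.5,-145.5])
t=lambda p:np.round([(p[:2]-org)@X,(p[:2]-org)@Y],2)
a,b=[onz(c,*A(*p),116.8) for p in [(252,131),(395,133)]];d=(b-a)[:2]
print("tail",t(a),t(b),np.linalg.norm(d),"jawang",np.arctan2(d[1],d[0]),"side ang pts",t(onz(c,*A(394,140),116.8)),t(onz(c,*A(391,370),116.8)))
for n,p,z in [("stopL",(30,73),40),("stopR",(399,76),40),("packTL",(57,105),44),("packTR",(252,107),44)]:print(n,t(onz(c,*A(*p),z)))
fin(c,(240,178,274,280),142.8)
print(t([503.3,-138.1]))
```

```text
tail [ 63.73 -17.32] [ 63.35 -48.38] 31.059070440418836 jawang 0.20495925815732216 side ang pts [ 61.84 -48.2 ] [  8.07 -48.86]
stopL [72.85 54.9 ]
stopR [ 72.2  -56.01]
packTL [63.74 46.41]
packTR [ 63.25 -11.83]
fin centre [ 500.9 -127.3] size [19.1 59.3] long axis ang -1.3657 n 3126
[  0.16 -33.62]
```

Request:
jog_arm --turn '[[0.2,0.3,0.2],[0,0,0],[0,0,0],[0,0,0]]' --dp '[[0.5,0.1,-0.1],[2,0,0],[1.5,0,0],[0,0,0]]' --gripper '[0.9,0.9,0.9,0.9]'

```text
clock: 14.6
eef_pos: [502.1, -137.4, 82.8]
eef_rot: [0.401, 1.57, 0.616]
wrist_force: [-0.3, -0.1, -2.3]
finger_gap: 20.0
```

Run:
```python
from h import *
go([501.7,-137,50.7],Rd(0.217))
```

```text
t 14.6 pos [ 502.1 -137.4   82.8] dp cm [ 3.21  0.05 -0.03] turn [-0.1  0.  -0. ] gap 20.0 F [-0.3 -0.1 -2.3]
R0 [[0.001, -0.214, 0.977], [0.0, 0.977, 0.214], [-1.0, 0.0, 0.001]]
```

Request:
jog_arm --turn '[[0,0,0],[0,0,0],[0,0,0]]' --dp '[[1.2,0,0],[1.2,0,0],[0,0,0]]' --gripper '[0.9,0.9,0.9]'

```text
clock: 14.98
eef_pos: [502.4, -137.5, 57.8]
eef_rot: [-0.012, 1.569, 0.203]
wrist_force: [-0.1, 0.1, -2.5]
finger_gap: 19.3
```

Run:
```python
from h import *
go([501.7,-137,50.7],Rd(0.217))
```

```text
t 14.97 pos [ 502.4 -137.5   57.8] dp cm [ 0.71  0.07 -0.06] turn [-0.1  0.1  0. ] gap 19.3 F [-0.1  0.1 -2.5]
R0 [[0.001, -0.213, 0.977], [0.0, 0.977, 0.213], [-1.0, -0.0, 0.001]]
```

Request:
jog_arm --turn '[[0,0,0],[0,0,0],[0,0,0]]' --dp '[[0.4,0,0],[0.3,0,0],[0,0,0]]' --gripper '[0.9,0.9,0.9]'

```text
clock: 15.35
eef_pos: [502.8, -137.7, 50.9]
eef_rot: [-0.221, 1.569, -0.006]
wrist_force: [-0.3, -0.2, -1.9]
finger_gap: 19.5
```

Run:
```python
from h import *
go([501.7,-137,50.7],Rd(0.217))
```

```text
t 15.35 pos [ 502.8 -137.7   50.9] dp cm [ 0.02  0.09 -0.09] turn [-0.1  0.1  0. ] gap 19.5 F [-0.3 -0.2 -1.9]
R0 [[0.002, -0.213, 0.977], [-0.0, 0.977, 0.213], [-1.0, -0.0, 0.002]]
```

Request:
jog_arm --turn '[[0,0,0],[0,0,0]]' --dp '[[0.1,0,-0.05],[0,0,0]]' --gripper '[0.9,0.9]'

```text
clock: 15.6
eef_pos: [503.0, -137.8, 50.8]
eef_rot: [-0.311, 1.567, -0.096]
wrist_force: [-1.2, -0.4, -0.8]
finger_gap: 19.7
```

Run:
```python
from h import *
go([501.7,-137,50.7],Rd(0.217))
```

```text
t 15.6 pos [ 503.  -137.8   50.8] dp cm [ 0.01  0.11 -0.11] turn [-0.1  0.2  0.1] gap 19.7 F [-1.2 -0.4 -0.8]
R0 [[0.004, -0.213, 0.977], [-0.0, 0.977, 0.213], [-1.0, -0.001, 0.004]]
```

Request:
jog_arm --turn '[[0,0,0],[0,0,0],[0,0,0],[0,0,0],[0,0,0],[0,0,0],[0,0,0],[0,0,0]]' --dp '[[0,0,0],[0,0,0],[-1,0,0],[-3,0,0],[-5,0,0],[-5,0,0],[-5,0,0],[0,0,0]]' --gripper '[0.68,0.68,0.68,0.68,0.68,0.68,0.68,0.68]'

```text
clock: 16.6
eef_pos: [501.8, -137.8, 250.7]
eef_rot: [-0.45, 1.564, -0.235]
wrist_force: [-0.3, 1.0, 0.3]
finger_gap: 30.0
```

Run:
```python
from h import *
go([501.7,-137,250.7],Rd(0.217))
c=snap("wrist","10")
a=cv2.imread("pics/wrist10.png")
cv2.imwrite("pics/z10.png",cv2.resize(a[90:290,140:360],None,fx=3,fy=3,interpolation=cv2.INTER_CUBIC))
```

```text
t 16.6 pos [ 501.8 -137.8  250.7] dp cm [-0.    0.08  0.01] turn [-0.1  0.3  0.2] gap 30.0 F [-0.3  1.   0.3]
R0 [[0.007, -0.213, 0.977], [-0.002, 0.977, 0.213], [-1.0, -0.003, 0.006]]
```

View pics/z10.png

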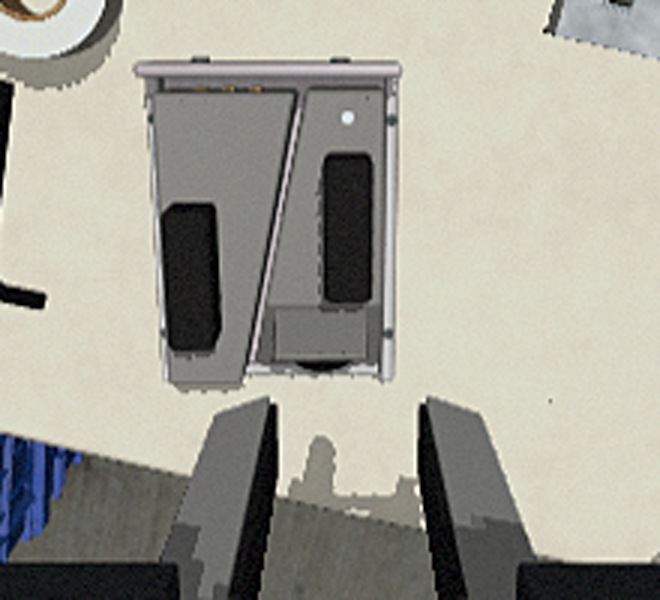

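Run:
```python
from h import *
c=load("pics/wrist10.npz")
A=lambda x,y:((x+.5)/3-.5+140,(y+.5)/3-.5+90)
th=1.788;X=np.array([np.cos(th),np.sin(th)]);Y=np.array([-X[1],X[0]]);org=np.array([470.5,-145.5])
t=lambda p:np.round([(p[:2]-org)@X,(p[:2]-org)@Y],2)
f=fin(c,(244,138,268,193),70);print("control fin",t(f),"seat: 10,-32")
f=fin(c,(192,155,216,210),70);print("pack fin",t(f),"seat: -10,32")
for n,p,z in [("ctl tail L",(305,88),44),("R",(384,90),44),("stopL",(136,69),40),("stopR",(401,70),40),("packTL",(155,93),44),("packTR",(296,95),44),("bl",(168,384),44),("btn visible mid",(325,365),35)]:print(n,t(onz(c,*A(*p),z)))
print(t(dep(c,*A(325,366))),dep(c,*A(325,366)))
```

```text
fin centre [ 500.5 -128.4] size [18.5 59. ] long axis ang -1.3561 n 774
control fin [ 10.27 -33.03] seat: 10,-32
fin centre [ 441.5 -162.3] size [20.2 59.6] long axis ang -1.3551 n 765
pack fin [-10.11  31.95] seat: -10,32
ctl tail L [ 65.01 -15.7 ]
R [ 64.14 -48.39]
stopL [72.63 54.44]
stopR [ 72.02 -55.57]
packTL [63.12 46.37]
packTR [ 62.2  -11.93]
bl [-65.53  48.35]
btn visible mid [-59.95 -22.74]
[-62.77 -22.61] [ 506.10714378 -201.92646569   28.6196703 ]
```

Run:
```python
from h import *
c=snap("side","2")
a=cv2.imread("pics/side2.png")
cv2.imwrite("pics/z11.png",cv2.resize(a[220:340,190:310],None,fx=5,fy=5,interpolation=cv2.INTER_CUBIC))
```

```text
(no output)
```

View pics/z11.png

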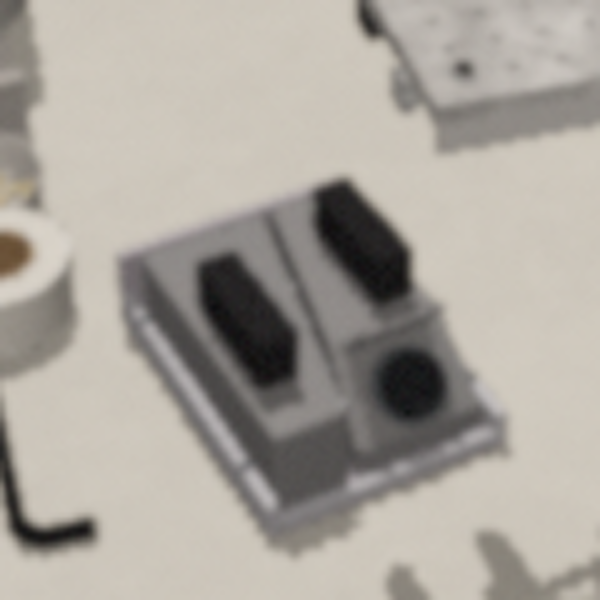

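The side view shows both parts flat in the tray, with the button at zoom (410,382) and the hood above it. I'll locate the button face from this view.

Run:
```python
from h import *
c=load("pics/side2.npz")
A=lambda x,y:((x+.5)/5-.5+190,(y+.5)/5-.5+220)
th=1.787;X=np.array([np.cos(th),np.sin(th)]);Y=np.array([-X[1],X[0]]);org=np.array([470.5,-145.5])
t=lambda p:np.round([(p[:2]-org)@X,(p[:2]-org)@Y,p[2]],2)
g=cv2.imread("pics/side2.png").max(2)
m=np.zeros_like(g);m[285:310,262:285]=(g[285:310,262:285]<55)
n,l,s,ct=cv2.connectedComponentsWithStats(m);i=1+np.argmax(s[1:,4]);print(s[i],ct[i])
print("btn z36.7",t(onz(c,*ct[i],36.7)),"depth",t(dep(c,*ct[i])))
for nm,p,z in [("ctl fin top near corners",(378,302),70),("",(408,262),70),("far",(345,182),70),("pack fin",(263,385),70),("",(293,350),70),("lipR",(500,432),9)]:print(nm,t(onz(c,*A(*p),z)))
```

```text
[266 290  13  14 144] [271.73611111 296.54861111]
btn z36.7 [-59.94 -18.77  36.7 ] depth [-60.15 -18.64  36.93]
ctl fin top near corners [-43.07 -13.28  70.  ]
 [-27.47 -36.45  70.  ]
far [ 32.64 -39.69  70.  ]
pack fin [-63.22  49.23  70.  ]
 [-51.38  29.95  70.  ]
lipR [-76.38 -51.98   9.  ]
```

Run:
```python
from h import *
c=load("pics/wrist10.npz")
A=lambda x,y:((x+.5)/3-.5+140,(y+.5)/3-.5+90)
th=1.787;X=np.array([np.cos(th),np.sin(th)]);Y=np.array([-X[1],X[0]]);org=np.array([470.5,-145.5])
t=lambda p:np.round([(p[:2]-org)@X,(p[:2]-org)@Y,p[2]],2)
for p in [(320,312),(320,320),(320,340),(320,355),(320,358),(323,366),(323,368)]: print(p,t(dep(c,*A(*p))))
print(t(onz(c,*A(276,330),55)),t(onz(c,*A(366,330),55)))
plan([518,-300,200],Rd(0.217),4)
```

```text
(320, 312) [-31.5  -20.97  44.62]
(320, 320) [-34.58 -20.98  46.65]
(320, 340) [-41.32 -21.09  54.34]
(320, 355) [-45.9  -21.19  60.98]
(320, 358) [-46.84 -21.21  62.17]
(323, 366) [-62.39 -21.76  29.61]
(323, 368) [-63.29 -21.75  29.87]
[-36.48  -2.09  55.  ] [-36.59 -41.09  55.  ]
pos [ 500.6 -137.4  246.5] t 16.7 total rv [-0.1  0.  -0. ]
turn [[-0.0, 0.0, -0.0], [-0.0, 0.0, -0.0], [-0.0, 0.0, -0.0], [-0.0, 0.0, -0.0]]
dp [[1.16, -4.07, -0.44], [1.16, -4.06, -0.45], [1.16, -4.06, -0.45], [1.16, -4.06, -0.45]]
```

Request:
jog_arm --turn '[[0,0,0],[0,0,0],[0,0,0],[0,0,0],[0,0,0]]' --dp '[[1,-4.1,-0.4],[1,-4.1,-0.4],[1,-4.1,-0.5],[1,-4,-0.5],[0,0,0]]' --gripper '[1,1,1,1,1]' --grip_force 15

```text
clock: 17.32
eef_pos: [515.7, -303.4, 196.7]
eef_rot: [2.301, 1.558, 2.518]
wrist_force: [-0.9, -0.0, 0.2]
finger_gap: 0.9
```

Run:
```python
from h import *
go([518,-300,200],Rd(0.217))
c=snap("wrist","11")
a=cv2.imread("pics/wrist11.png")
cv2.imwrite("pics/z12.png",cv2.resize(a[0:200,140:360],None,fx=3,fy=3,interpolation=cv2.INTER_CUBIC))
from cell import manip
print(manip.read_state()["joints"])
```

```text
t 17.32 pos [ 515.7 -303.4  196.7] dp cm [-0.33  0.28  0.29] turn [-0.  -0.5 -0.5] gap 0.9 F [-0.9 -0.   0.2]
R0 [[-0.01, -0.215, 0.977], [0.007, 0.977, 0.215], [-1.0, 0.009, -0.008]]
[-5.91423982e-01  4.20612081e-01  1.37700476e+00  6.19877724e-04
  1.35606505e+00 -8.09068740e-01]
```

View pics/z12.png

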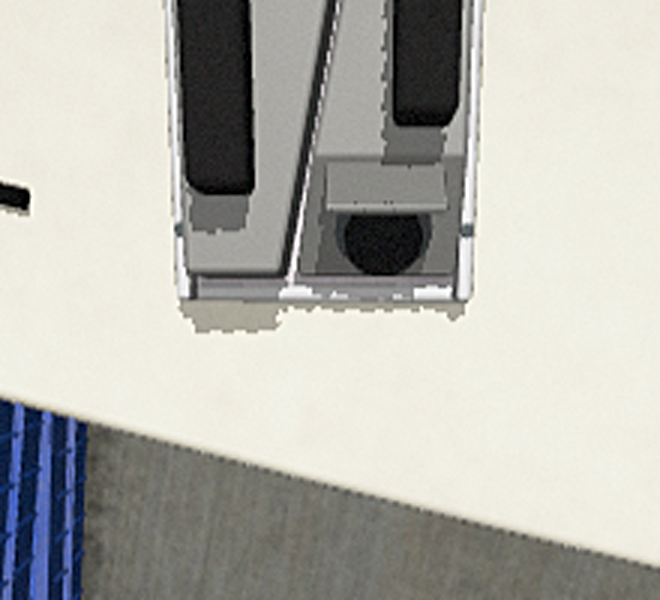

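Run:
```python
from h import *
c=load("pics/wrist11.npz")
A=lambda x,y:((x+.5)/3-.5+140,(y+.5)/3-.5+0)
th=1.787;X=np.array([np.cos(th),np.sin(th)]);Y=np.array([-X[1],X[0]]);org=np.array([470.5,-145.5])
t=lambda p:np.array([(p[:2]-org)@X,(p[:2]-org)@Y,p[2]])
n=np.array([-np.sin(np.radians(40)),0,np.cos(np.radians(40))]);s=np.array([np.cos(np.radians(40)),0,np.sin(np.radians(40))])
for p in [(383,222),(383,235),(383,250),(383,265),(383,272),(350,240),(416,240)]:
    q=t(dep(c,*A(*p)));print(p,np.round(q,1),"n",round(q@n,1),"s",round(q@s,1))
# rays on plane n=62.5
def onpl(u,v,k):
    o,d=ray(c,u,v);o=t(o);d=np.array([d[:2]@X,d[:2]@Y,d[2]]);return o+d*((k-o@n)/(d@n))
for p in [(343,238),(424,238),(383,275),(335,212),(443,212),(318,275),(452,275)]:
    q=onpl(*A(*p),62.5);print(p,np.round(q,1),"s",round(q@s,1))
```

```text
(383, 222) [-49.5 -20.8  40.7] n 63.0 s -11.8
(383, 235) [-53.5 -21.   37.5] n 63.1 s -16.9
(383, 250) [-58.1 -21.1  33.3] n 62.9 s -23.1
(383, 265) [-62.9 -21.4  28.3] n 62.2 s -30.0
(383, 272) [-65.4 -21.4  28.9] n 64.2 s -31.5
(350, 240) [-54.9  -9.4  35.2] n 62.3 s -19.4
(416, 240) [-54.9 -32.7  35.4] n 62.4 s -19.4
(343, 238) [-54.3  -6.9  36. ] s -18.5
(424, 238) [-54.3 -35.5  36. ] s -18.5
(383, 275) [-66.3 -21.5  26. ] s -34.0
(335, 212) [-46.5  -4.2  42.6] s -8.2
(443, 212) [-46.5 -41.3  42.6] s -8.2
(318, 275) [-66.3   2.4  26. ] s -34.1
(452, 275) [-66.2 -46.8  26. ] s -34.0
```

Request:
jog_arm --turn '[[0,0,9],[0,0,9],[0,0,9],[0,0,9],[0,0,4]]' --dp '[[0,0,0],[0,0,0],[0,0,0],[0,0,0],[0,0,0]]' --gripper '[1,1,1,1,1]'

```text
clock: 18.0
eef_pos: [516.7, -295.2, 198.1]
eef_rot: [1.583, 0.839, 1.806]
wrist_force: [-0.3, 0.1, -0.0]
finger_gap: 0.7
```

```bash
cat >> h.py <<'E'
th=1.787;TX=np.array([np.cos(th),np.sin(th),0]);TY=np.array([-TX[1],TX[0],0]);ORG=np.array([470.5,-145.5,0])
S40,C40=np.sin(np.radians(40)),np.cos(np.radians(40))
nW=-S40*TX+C40*np.array([0,0,1.]);sW=C40*TX+S40*np.array([0,0,1.])
def press(n,s=-20,y=-21.2): return ORG+n*nW+s*sW+y*TY
RP=np.stack([-nW,np.cross(-TY,-nW),-TY],1)
E
python3 - <<'E'
from h import *
print(press(102.7))
go(press(102.7),RP)
from cell import manip
print(manip.read_state()["joints"])
E
```

```text
[ 508.65472544 -220.3937103    65.81701211]
t 18.0 pos [ 516.7 -295.2  198.1] dp cm [14.83 -3.28  1.  ] turn [ 0.1 -0.7 -1.9] gap 0.7 F [-0.3  0.1 -0. ]
R0 [[-0.155, -0.161, 0.975], [0.65, 0.726, 0.224], [-0.744, 0.668, -0.008]]
[-0.75053901  0.77842522  0.98022911  0.41633136  1.99111307 -0.92169457]
```

Request:
jog_arm --turn '[[0,-0.7,-1.9],[0,0,0],[0,0,0],[0,0,0],[0,0,0]]' --dp '[[3.7,-0.8,0.3],[3.7,-0.8,0.3],[3.7,-0.8,0.3],[3,-0.8,0.2],[0,0,0]]' --gripper '[1,1,1,1,1]'

```text
clock: 18.62
eef_pos: [511.7, -219.3, 65.0]
eef_rot: [1.577, 0.868, 1.797]
wrist_force: [0.5, 0.0, 0.2]
finger_gap: 0.3
```

Run:
```python
from h import *
go(press(102.7),RP)
from cell import manip
print(manip.read_state()["joints"])
snap("side","3")
a=cv2.imread("pics/side3.png")
cv2.imwrite("pics/z13.png",cv2.resize(a[130:350,150:400],None,fx=2.6,fy=2.6,interpolation=cv2.INTER_CUBIC))
snap("wrist","12")
```

```text
t 18.62 pos [ 511.7 -219.3   65. ] dp cm [-0.09  0.02 -0.32] turn [ 0.1 -0.4 -0.3] gap 0.3 F [0.5 0.  0.2]
R0 [[-0.145, -0.165, 0.976], [0.63, 0.745, 0.22], [-0.763, 0.646, -0.004]]
[-0.67003059  0.78590912  1.28232032  0.41686082  1.6503979  -0.9815081 ]
```

View pics/z13.png

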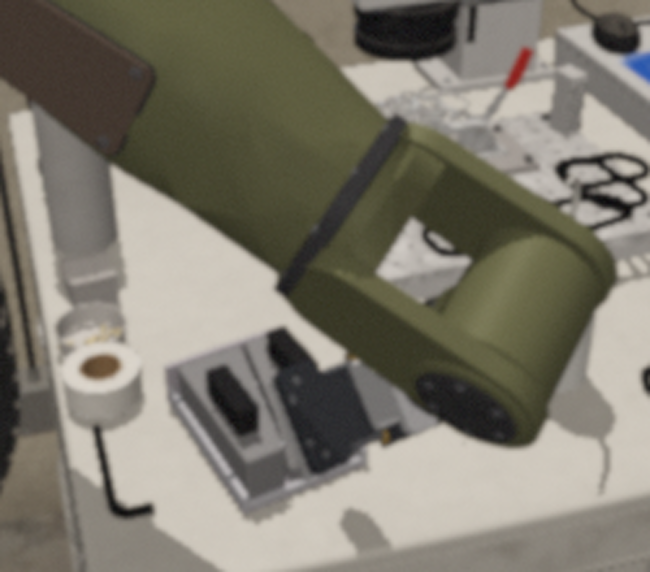

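View pics/wrist12.png

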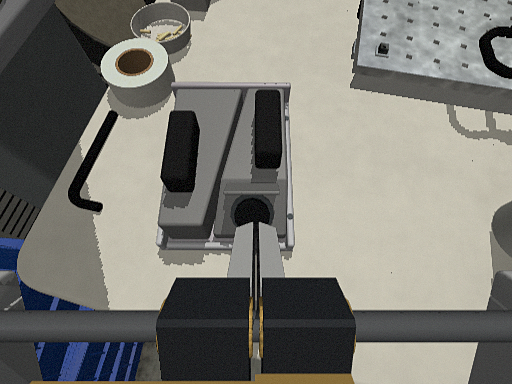

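The wrist view shows the shut fingertips lined up with the button at (251,212), about 3 mm to one side. I'll correct that and close in.

Request:
jog_arm --turn '[[0,-0.4,-0.3],[0,0,0],[0,0,0],[0,0,0]]' --dp '[[1,0,-0.3],[1.2,0,0],[1,0,0],[0,0,0]]' --gripper '[1,1,1,1]'

```text
clock: 19.23
eef_pos: [505.6, -201.7, 43.2]
eef_rot: [1.56, 0.88, 1.777]
wrist_force: [-0.2, 0.0, 0.4]
finger_gap: 0.1
```

Run:
```python
from h import *
go(press(62.7),RP)
```

```text
t 19.23 pos [ 505.6 -201.7   43.2] dp cm [ 1.06  0.01 -0.11] turn [0.2 0.4 0.4] gap 0.1 F [-0.2  0.   0.4]
R0 [[-0.131, -0.169, 0.977], [0.624, 0.752, 0.213], [-0.771, 0.637, 0.007]]
```

Request:
jog_arm --turn '[[0.2,0.4,0.4],[0,0,0],[0,0,0],[0,0,0]]' --dp '[[0.4,0,-0.1],[0.4,0,0],[0.1,0,0],[0,0,0]]' --gripper '[1,1,1,1]'

```text
clock: 19.73
eef_pos: [503.6, -196.4, 36.2]
eef_rot: [1.572, 0.873, 1.788]
wrist_force: [-0.5, 0.3, 0.1]
finger_gap: 0.2
```

Run:
```python
from h import *
go(press(62.7),RP)
from cell import manip
print(nW@manip.read_state()["wrist_force"])
```

```text
t 19.73 pos [ 503.6 -196.4   36.2] dp cm [ 0.15  0.02 -0.02] turn [-0. -0.  0.] gap 0.2 F [-0.5  0.3  0.1]
R0 [[-0.139, -0.164, 0.977], [0.627, 0.749, 0.215], [-0.766, 0.642, -0.001]]
-0.18590732705190943
```

Request:
jog_arm --turn '[[0,0,0],[0,0,0]]' --dp '[[0.3,0,0],[0.15,0,0]]' --gripper '[1,1]'

```text
clock: 19.98
eef_pos: [503.1, -193.8, 33.1]
eef_rot: [1.571, 0.874, 1.787]
wrist_force: [-0.7, -1.5, 4.6]
finger_gap: 1.0
```

Request:
jog_arm --turn '[[0,0,0],[0,0,0]]' --dp '[[0.2,0,0],[0.15,0,0]]' --gripper '[1,1]'

```text
clock: 20.23
eef_pos: [503.0, -192.1, 31.3]
eef_rot: [1.569, 0.875, 1.785]
wrist_force: [-2.1, -6.8, 14.0]
finger_gap: 0.3
```

Run:
```python
from h import *
go(press(62.7),RP)
from cell import manip
print(nW@manip.read_state()["wrist_force"])
```

```text
t 20.23 pos [ 503.  -192.1   31.3] dp cm [-0.49  0.01 -0.05] turn [0.  0.1 0.1] gap 0.3 F [-2.1 -6.8 14. ]
R0 [[-0.136, -0.165, 0.977], [0.626, 0.749, 0.214], [-0.767, 0.641, 0.001]]
14.684611522852384
```

Run:
```python
from h import *
c=snap("wrist","13")
a=cv2.imread("pics/wrist13.png")
cv2.imwrite("pics/z14.png",cv2.resize(a[60:290,130:330],None,fx=2.6,fy=2.6,interpolation=cv2.INTER_CUBIC))
from cell import manip
s=manip.read_state();print(s["wrist_force"],nW@s["wrist_force"],s["eef_pos"])
```

```text
[-1.46609681 -4.27837213  9.62651872] 9.858236421615548 [ 502.96604122 -192.16711377   31.43802342]
```

View pics/z14.png

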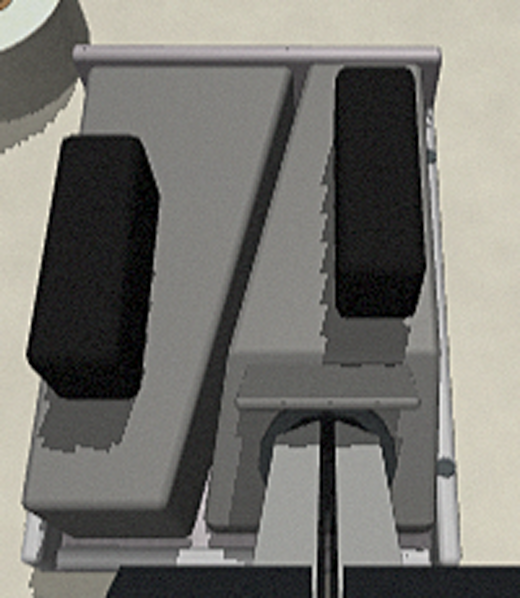

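Run:
```python
from h import *
c=load("pics/wrist13.npz")
A=lambda x,y:((x+.5)/2.6-.5+130,(y+.5)/2.6-.5+60)
t=lambda p:np.round([(p-ORG)@TX,(p-ORG)@TY],2)
for n,p,z in [("stop in",(190,62),40),("stop out",(190,45),40),("stop in R",(430,63),40),("tail",(325,66),44),("pack",(190,69),44)]:print(n,t(onz(c,*A(*p),z)))
f=fin(c,(258,84,295,185),70);print(t(np.r_[f,0]))
```

```text
stop in [67.55 19.78]
stop out [74.2  20.25]
stop in R [ 67.34 -51.85]
tail [ 62.35 -20.51]
pack [61.13 18.7 ]
fin centre [ 501.2 -131.6] size [19.5 60.6] long axis ang -1.3589 n 2675
[  7.   -32.97]
```

Request:
jog_arm --turn '[[0,0,0],[0,0,0]]' --dp '[[0.15,0.1,0],[0.15,0.1,0]]' --gripper '[1,1]'

```text
clock: 20.52
eef_pos: [502.5, -189.7, 31.5]
eef_rot: [1.567, 0.877, 1.783]
wrist_force: [-2.5, -5.9, 7.9]
finger_gap: 0.4
```

Run:
```python
from h import *
go(press(57.7),RP)
from cell import manip
s=manip.read_state();F=s["wrist_force"];print("n",nW@F,"s",sW@F,"X",TX@F)
```

```text
t 20.52 pos [ 502.5 -189.7   31.5] dp cm [-0.14 -0.19 -0.06] turn [0.1 0.1 0.2] gap 0.4 F [-2.5 -5.9  7.9]
R0 [[-0.135, -0.166, 0.977], [0.625, 0.751, 0.214], [-0.769, 0.64, 0.003]]
n 9.429717948183942 s 1.0328157658791257 X -5.270123081714039
```

Request:
jog_arm --turn '[[0,0,0],[0,0,0]]' --dp '[[0.15,0.1,-0.05],[0.15,0.1,0]]' --gripper '[1,1]'

```text
clock: 20.78
eef_pos: [502.0, -187.6, 31.5]
eef_rot: [1.563, 0.88, 1.78]
wrist_force: [-1.9, -12.5, 8.1]
finger_gap: 0.3
```

Run:
```python
from h import *
go(press(57.7),RP)
from cell import manip
s=manip.read_state();F=s["wrist_force"];print("n",nW@F,"s",sW@F,"X",TX@F)
```

```text
t 20.77 pos [ 502.  -187.6   31.5] dp cm [-0.28 -0.36 -0.06] turn [0.1 0.3 0.4] gap 0.3 F [ -1.9 -12.5   8.1]
R0 [[-0.132, -0.167, 0.977], [0.623, 0.752, 0.213], [-0.771, 0.637, 0.005]]
n 13.8019834806 s -3.7766079510901287 X -11.76479350519952
```

Request:
jog_arm --turn '[[0,0,0],[0,0,0],[0,0,0],[0,0,0],[0,0,0],[0,0,0]]' --dp '[[0.1,0,0],[0.05,0,0],[0.05,0,0],[0.05,0,0],[0.05,0,0],[0.05,0,0]]' --gripper '[1,1,1,1,1,1]'

```text
clock: 21.52
eef_pos: [502.1, -187.8, 31.5]
eef_rot: [1.559, 0.884, 1.776]
wrist_force: [-1.2, -4.1, 7.5]
finger_gap: 0.5
```

Run:
```python
from h import *
from cell import manip
s=manip.read_state();F=s["wrist_force"];print("n",nW@F,"s",sW@F,"X",TX@F)
c=snap("wrist","14")
a=cv2.imread("pics/wrist14.png")
cv2.imwrite("pics/z15.png",cv2.resize(a[60:290,130:330],None,fx=2.6,fy=2.6,interpolation=cv2.INTER_CUBIC))
s=manip.read_state();F=s["wrist_force"];print("n",nW@F,"s",sW@F,"X",TX@F)
```

```text
n 8.150815143335532 s 1.993402597758819 X -3.712208000069414
n 7.241498662509034 s 1.5343838841589585 X -3.4793393677511704
```

View pics/z15.png

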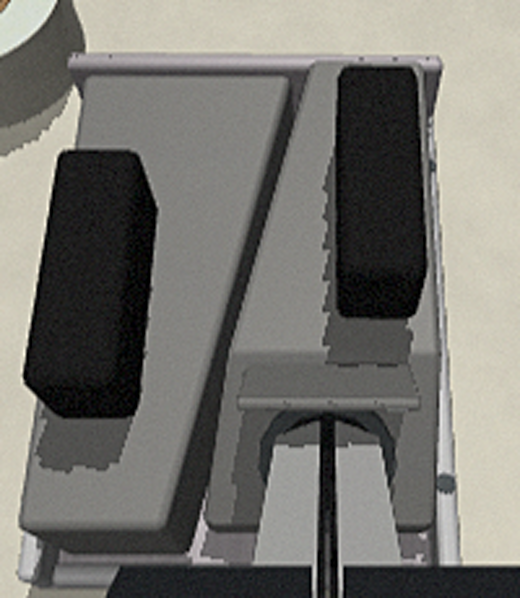

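The control's tail has moved up to the stop: its edge is at zoom row 62, while the pack's is at 76. I'll press more firmly along the axis and hold.

Request:
jog_arm --turn '[[0,0,0],[0,0,0],[0,0,0],[0,0,0]]' --dp '[[0.15,0.05,0],[0.15,0.05,0],[0.15,0.05,0],[0.15,0.05,0]]' --gripper '[1,1,1,1]'

```text
clock: 22.08
eef_pos: [502.1, -187.7, 31.4]
eef_rot: [1.552, 0.894, 1.768]
wrist_force: [-2.9, -10.5, 10.5]
finger_gap: 0.3
```

Request:
jog_arm --turn '[[0,0,0],[0,0,0],[0,0,0],[0,0,0],[0,0,0],[0,0,0]]' --dp '[[0.15,0.05,0],[0.15,0.05,0],[0.15,0.05,0],[0.15,0.05,0],[0.15,0.05,0],[0.15,0.05,0]]' --gripper '[1,1,1,1,1,1]'

```text
clock: 22.82
eef_pos: [502.1, -187.7, 31.4]
eef_rot: [1.541, 0.909, 1.756]
wrist_force: [-3.1, -9.5, 12.3]
finger_gap: 0.7
```

Run:
```python
from h import *
from cell import manip
s=manip.read_state();F=s["wrist_force"];print("n",nW@F,"s",sW@F,"X",TX@F)
go(press(57.7),RP)
```

```text
n 14.997100662506753 s 1.2775435764823433 X -8.661295329474486
t 22.82 pos [ 502.1 -187.7   31.4] dp cm [-0.27 -0.36 -0.06] turn [0.3 1.1 2.1] gap 0.7 F [-3.1 -9.5 12.3]
R0 [[-0.113, -0.174, 0.978], [0.604, 0.77, 0.207], [-0.789, 0.614, 0.018]]
```

Request:
jog_arm --turn '[[0,0,0],[0,0,0],[0,0,0],[0,0,0],[0,0,0],[0,0,0]]' --dp '[[-0.2,0,0],[-0.3,0,0],[-0.5,0,0],[-1,0,0],[-3,0,0],[0,0,0]]' --gripper '[1,1,1,1,1,1]'

```text
clock: 23.58
eef_pos: [508.0, -218.9, 72.2]
eef_rot: [1.542, 0.909, 1.757]
wrist_force: [-0.2, 1.1, -0.3]
finger_gap: 0.4
```

Run:
```python
from h import *
from cell import manip
go(press(102.7),RP)
c=snap("wrist","15")
a=cv2.imread("pics/wrist15.png")
cv2.imwrite("pics/z16.png",cv2.resize(a[60:290,130:330],None,fx=2.6,fy=2.6,interpolation=cv2.INTER_CUBIC))
```

```text
t 23.57 pos [ 508.  -218.9   72.2] dp cm [ 0.4  -0.52  0.02] turn [0.3 1.1 2.1] gap 0.4 F [-0.2  1.1 -0.3]
R0 [[-0.114, -0.174, 0.978], [0.604, 0.77, 0.207], [-0.789, 0.614, 0.018]]
```

View pics/z16.png

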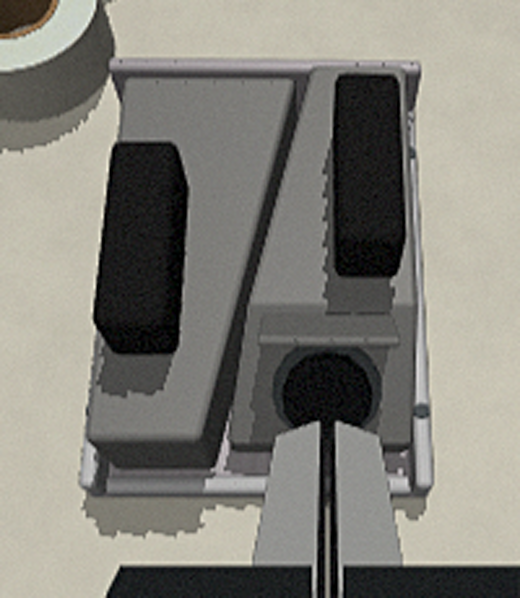

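The button has sprung out and the control's tail stays at the stop. I'll back off, come upright and check from above.

Request:
jog_arm --turn '[[0,0,0],[0,0,0],[0,0,-9],[0,0,-9],[0,0,-9],[0,0,-9],[0,0,0]]' --dp '[[-5,0,0],[-5,0,0],[-3,1,0],[-2,2,0],[0,2.5,-0.3],[0,2.5,-0.3],[0,0,0]]' --gripper '[1,1,1,1,1,1,1]'

```text
clock: 24.5
eef_pos: [500.9, -231.8, 214.7]
eef_rot: [1.231, 1.541, 1.445]
wrist_force: [0.5, -0.4, 0.2]
finger_gap: 0.3
```

Run:
```python
from h import *
plan([500,-140,280],Rd(0.217),4)
```

```text
pos [ 500.9 -231.8  214.7] t 24.5 total rv [-0.2  0.6 -1.6]
turn [[-0.1, 0.1, -0.4], [-0.1, 0.1, -0.4], [-0.1, 0.1, -0.4], [-0.1, 0.1, -0.4]]
dp [[-1.57, 2.29, 0.48], [-1.58, 2.28, 0.48], [-1.6, 2.27, 0.48], [-1.62, 2.26, 0.47]]
```

Request:
jog_arm --turn '[[0,0,-0.4],[0,0,-0.4],[0,0.3,-0.4],[0,0.3,-0.4],[0,0,0]]' --dp '[[-1.6,2.3,0.5],[-1.6,2.3,0.5],[-1.6,2.3,0.5],[-1.6,2.3,0.5],[0,0,0]]' --gripper '[1,1,1,1,1]'

```text
clock: 25.12
eef_pos: [500.4, -136.2, 276.6]
eef_rot: [2.249, 1.557, 2.463]
wrist_force: [0.5, -0.5, -0.5]
finger_gap: 0.5
```

Run:
```python
from h import *
c=snap("wrist","16");snap("side","4");snap("scene","4")
a=cv2.imread("pics/wrist16.png")
cv2.imwrite("pics/z17.png",cv2.resize(a[90:290,140:360],None,fx=3,fy=3,interpolation=cv2.INTER_CUBIC))
```

```text
(no output)
```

View pics/z17.png

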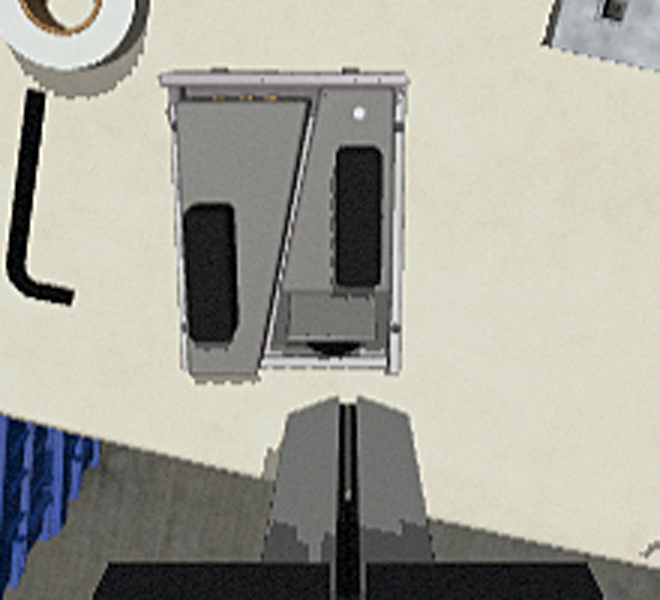

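View pics/scene4.png

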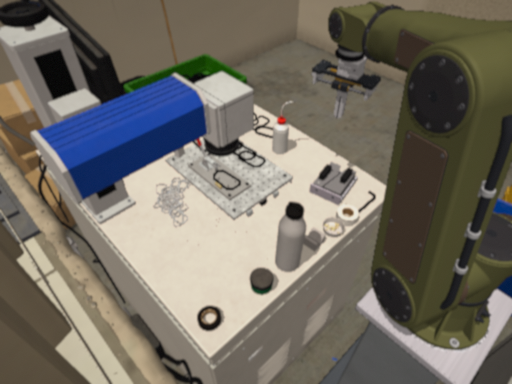

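View pics/side4.png

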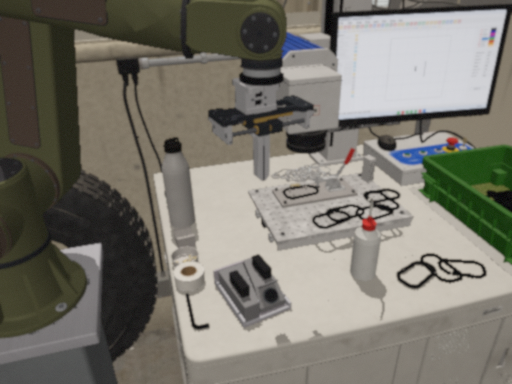

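Run:
```python
from h import *
c=load("pics/wrist16.npz")
A=lambda x,y:((x+.5)/3-.5+140,(y+.5)/3-.5+90)
t=lambda p:np.round([(p-ORG)@TX,(p-ORG)@TY],2)
for n,p,z in [("stop in",(240,84),40),("stop out",(240,74),40),("stop in R",(350,87),40),("tail",(355,88),44),("pack",(240,101),44)]:print(n,t(onz(c,*A(*p),z)))
f=fin(c,(250,135,270,188),70);print("ctl fin",t(np.r_[f,0]))
f=fin(c,(198,155,222,208),70);print("pack fin",t(np.r_[f,0]))
a,b=load("pics/scene0.npz"),load("pics/scene4.npz")
d=abs(a["p"].astype(int)-b["p"]).max(2)
for n,(u0,v0,u1,v1) in dict(flask=(276,200,308,272),pot=(248,266,276,296),bottle=(270,95,295,155)).items():print(n,"diff px",(d[v0:v1,u0:u1]>40).sum())
print("flask", [dep(load(f"pics/side{k}.npz"),178,200).round(1) for k in (0,4)])
# heights: control top & pack top & button
print(dep(c,*A(310,200))[2],dep(c,*A(230,150))[2],dep(c,*A(375,110))[2])
```

```text
stop in [70.31 19.  ]
stop out [74.64 18.86]
stop in R [ 68.94 -30.12]
tail [ 68.65 -32.35]
pack [63.09 18.75]
fin centre [ 500.1 -123. ] size [18.4 58.7] long axis ang -1.3543 n 670
ctl fin [ 15.61 -33.7 ]
fin centre [ 441.5 -162.4] size [20.1 59.5] long axis ang -1.3577 n 673
pack fin [-10.29  31.91]
flask diff px 163
pot diff px 0
bottle diff px 0
flask [array([361.4, 162.1,  88.6]), array([361.2, 159. ,  90.3])]
44.584200936388186 45.38027135699218 44.18658858916052
```

Run:
```python
from h import *
a,b=load("pics/scene0.npz"),load("pics/scene4.npz")
d=abs(a["p"].astype(int)-b["p"]).max(2)
print("flask body scene",(d[222:272,276:302]>30).sum(),np.argwhere(d[200:272,276:308]>40).min(0),np.argwhere(d[200:272,276:308]>40).max(0))
a,b=load("pics/side0.npz"),load("pics/side4.npz");d=abs(a["p"].astype(int)-b["p"]).max(2)
print("flask side",(d[138:235,160:196]>40).sum(),"bottle side",(d[212:285,348:382]>40).sum())
```

```text
flask body scene 0 [0 4] [19 31]
flask side 0 bottle side 0
```

```bash
python3 -c "
from cell import order
print(order.sign_off())"
```

```text
the job is handed in; nothing more can be done
None
```

The job is done and handed in at about 25 s on the clock. Both wedges lie flat in the tray, head to tail: the control's button is at the low lip and the pack's wide end is at the stop.

**The press:**
- I pressed the button along its slanted axis with the shut fingertips.
- The push alone did not shift the control at first. I added a small forward component, and it then slid to the stop.
- I held it there for roughly 2 s at 7 to 15 N, with the last part at about 15 N and the tip not moving. I then backed off along the axis.
- I judged the button fully in from the force (6 N is needed) and the tip no longer moving. I did not read the button's travel directly.

**Last checks:**
- **Control:** its tail edge measured 68.7 mm against the stop face at 69 mm.
- **Control fin:** it measured about 15.6 mm where 14 mm would be exact, which I put down to image error.
- **Pack:** its fin was within about 0.3 mm of its seat.
- **Button:** it was out again after the press.
- **Bystanders:** the pot and wash bottle showed no pixel change. The only changes near the flask were at its top, in front of where the pack had stood. Its body was unchanged in the scene view, and all of it in the side view. One depth sample on the flask differed by 3 mm, which I took as noise.

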